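Pack the art tray

ROBOT

A 6-joint arm with a two-finger parallel gripper is mounted at the origin on the work surface. World frame = base frame: x ahead of the robot, y to its left, z up, the work surface at z = 0. Lengths are in m, angles in degrees, forces in N, time in s.
With the tool pointing down it reaches from about 0.4 to 0.825 m from the base axis. Payload 7 kg.
Tool frame: the origin (TCP) lies at the centre of the arm's flange, where the gripper is bolted on; the fingertips stand 178 mm ahead of it and the grasp point (between the pads) lies 159 mm ahead of it; z points along the fingers, y is the line along which they close (so a half turn about z gives the same grasp; the last joint's range is limited). The gripper opens to 88 mm and grips with 3 to 60 N. Pads are 19 mm wide; open, the fingers measure 130 mm over their backs; the gripper's body (78 mm by 193 mm) begins 47 mm behind the grasp point.
Start: joints at [88.757, 20.546, 0.682, 0, -70.136, -16.507], TCP at [0.206, 0.643, 0.405] pointing down, gripper open.
Joint ranges: [-176.03, 176.03], [-82.01, 121.73], [-58.28, 71.71], [-173.87, 95.51], [-174.79, -0.11], [-173.66, 173.66]. Speed limits (degrees/s): [136.94, 136.94, 172.46, 180, 180, 180].

INTERFACE

Orientations are given as [roll, pitch, yaw] about the fixed x, y, z axes, in that order (R = Rz(yaw) Ry(pitch) Rx(roll)).
In Python, from plant import telemetry, snapshot, workorder, nets gives the robot as it stands.
- The arm moves only by the shell command python3 -m creep 'ROWS'. ROWS is JSON, a list that holds one entry, the list of rows, each a list of 5 numbers: the shift along the tool's x, y, z normalised to -1 to 1, where 1 is 0.2 m, then the turn about the tool's z normalised to -1 to 1, where 1 is pi/2 rad, then the opening, from 0 (shut) to 1 (fully open). In form: [[[x, y, z, spin, hand], ...]]. A call has 1 to 8 rows; each row shifts and turns the commanded pose from where the row before left it, along the tool's axes as they then stand; what a row does not reach is not made up. A row lasts 1/12 s, in which the tool goes at most 41.7 mm and 7.16 degrees, less where a joint would pass 70% of its speed; a pose out of reach is approached as far as the arm can. A call with a number of a shift or a turn outside -1 to 1 is refused whole. A call with a gripper value outside its range is refused whole. The fingers move at their own pace and stop on an object; the grip force is fixed at half the most. Time passes only in rows, so rows that do not move let the fingers close. It gives the time, the measured TCP pose, the force, the opening and the grip force at its end, in the units of the state.
- telemetry.get_obs(): the state, without advancing time (a new reading comes with each control period).
- snapshot(name): name is "side" or "top" or "wrist"; returns a dict with "frame" (384x512x3 uint8, red, green, blue), "fx", "fy", "cx", "cy" (pixels), "rvec" (rotation vector, rad) and "tvec" (3), from world to camera coordinates, as OpenCV has them; the wrist camera has in their place "mount" (4x4, takes a point from camera to tool coordinates, whose origin is the TCP and whose axes are the flange's). Camera axes: x right, y down, z forward; pixel columns grow to the right and rows downward; lengths in m; the calibration is good to about 2 mm. A picture is of the moment at which its call begins: read the wrist's pose just before it. There is no depth.
- workorder.close_job(): hands the job in; it is judged then, once.
Trained networks look in a picture, given as the dict that the camera call returned (one of the last four; its "shot" number tells which), for a name from the list of things; names that differ only in an ending like _2 or _b are one class to them, and where a whole thing is asked for, a point or a joint stands for the part that bears it (a point fixed in the world has none). Each returns a list of dicts, best first, with "confidence" (0 to 1); they miss things now and then, are a little off and sometimes report something else, mostly with a low value. They report only what shows in the picture. A call takes as long as a camera call. They do not tell look-alikes from the thing itself.
- nets.find_in(picture, query): "uv" ([column, row] in pixels, amid what is visible of it).
- nets.masks_of(picture, query): "region" (384x512 bool, what is visible of it) and "uv" ([column, row] in pixels, amid what is visible of it).
- nets.landmark_of(picture, query): "uv" ([column, row] in pixels: a listed point, or the origin of a listed thing).
The state is a dict: "clock": time; "joint_pos": joint angles; "qvel": joint speeds; "tau": joint torques, N m; "tool_pos": TCP position; "orientation": TCP orientation; "force": force on the tool from outside, world axes, zero at the start; "moment": the same for the moment, N m; "opening": finger opening in m; "gripper_force": force on a finger pad.
Only numpy, scipy, OpenCV 4.12 (cv2) and the standard library are available. Lean on these libraries where they do the work, as an engineer would, in place of code of your own. Each camera call takes 0.05 s, during which the arm holds its last target. There are 200 camera calls.

TASK

Pack the small lime tray for the children: the aluminium tin already stands in it, so make room and put in the orange chalk box and the blue pastel case from the acrylic rack as well. All three must stand upright side by side in the tray, each with its foot fully down on the tray floor - it is a tight fit - and the yellow and white cases, the terracotta pot and the star mold stay where they are.

Things in the scene. Friction and masses are not known exactly. Their poses are not given: they have to be found in the camera images.
- tray: small lime plastic open-topped tray that clings to the table (does not move), outside 110.5 (own x) x 60 (own y) x 36 (z) mm, walls and floor 4 mm thick, so inside 102.5 x 52 mm and 32 mm deep. Origin: centre of its underside. Three things must share its length: 46 + 34 + 18 = 98 mm of 102.5 mm, each 46 mm across
- tray_in (a point): centre of the tray's inner floor, 4 mm above the tray's underside; axes as the tray's
- tin: closed round aluminium pencil tin with a dark band, 46 mm diameter, 80 mm tall, about 140 g. Origin: centre of its underside. At the start it stands loose near the middle of the tray, so that the chalk box fits on neither side of it
- chalk_box: orange hard chalk box with a pale paper band, 34 (own x) x 46 (own y) x 75 (z) mm, about 120 g, standing on the table. Origin: centre of its underside. It fits the tray only with its 46 mm side across the tray (own y along the tray's y, either way round)
- rack: fixed clear acrylic rack, base 200 (own x) x 64 x 5 mm, six slots in a row along own x, 28.9 mm apart, their tops leaning 30 degrees from vertical to the rack's -x (robot's side). Slots are 22 mm wide between 3 mm plates reaching 46 mm up a case along its leaning axis, open at both y sides; a case leaves along its leaning axis. Origin: centre of the underside
- blue_case: blue flat pastel case, hard plastic, 18 (own x) x 46 (own y) x 95 (own z) mm with a thin dark seam, about 80 g. Origin: centre of its underside (an 18 x 46 face). At the start it stands in one of the rack's slots, its own z axis leaning 30 degrees with the slot; it has to go in the tray, its 46 mm side across the tray
- yellow_case: yellow flat pastel case, hard plastic, 18 (own x) x 46 (own y) x 95 (own z) mm with a thin dark seam, about 80 g. Origin: centre of its underside (an 18 x 46 face). At the start it stands in one of the rack's slots, its own z axis leaning 30 degrees with the slot; leave it
- white_case: white flat pastel case, hard plastic, 18 (own x) x 46 (own y) x 95 (own z) mm with a thin dark seam, about 80 g. Origin: centre of its underside (an 18 x 46 face). At the start it stands in one of the rack's slots, its own z axis leaning 30 degrees with the slot; leave it
- pot: terracotta-coloured ceramic pot, 96 mm across the rim, 85 mm tall; origin: centre of its underside; leave it
- star_mold: pink hard silicone star-shaped crayon mold, about 76 mm across, 18 mm tall, lying on the table; origin: centre of its underside; leave it
Mind the look-alikes: they are no part of the job. Of the things like the chalk_box, leave any that is turquoise; of the rest the larger one is meant. Several things have the shape of the tin; the one meant has the colours described above.

How it is judged:
By the outcome, as a careful person would: the job done as asked, in the order asked, and still so for the second after the job is handed in, with the robot touching nothing.
It also fails if it takes over 72 s, if anything falls off the work surface, if the arm or the gripper's body presses on something with over 40 N, if the wrist force passes 120 N, or if a joint passes its speed limit or range.

## Working session

There is one attempt and no reset: what is moved stays moved. The work goes in short steps, Python scripts to look and compute and a shell command to move; the robot and the scene stay as the last step left them, time stands still between calls to the robot, and variables do not carry over. Pictures are saved under pics/ and viewed, at most 10 in all, crops included, and the job is handed in when it is done.

```bash
ls; mkdir -p pics; python3 - <<'E'
from plant import telemetry,snapshot,nets
import cv2,numpy as np
o=telemetry.get_obs();print({k:np.round(v,3).tolist() for k,v in o.items()})
a=[]
for n in ("side","top"):
    s=snapshot(n);cv2.imwrite(f"pics/{n}.png",s["frame"][:,:,::-1])
    a.append(s)
    print(n,s["fx"],s["cx"],s["cy"],s["rvec"],s["tvec"])
    for q in ["tray","tin","chalk_box","rack","blue_case","pot","star_mold"]:
        print(q,[(np.round(d["uv"]).tolist(),round(d["confidence"],2)) for d in nets.find_in(s,q)][:4],[(np.round(d["uv"],1).tolist(),round(d["confidence"],2)) for d in nets.landmark_of(s,q)][:4])
cv2.imwrite("pics/both.png",cv2.resize(np.vstack([a[0]["frame"],a[1]["frame"]]),None,fx=.78,fy=.78)[:,:,::-1])
E
```

```text
pics
{'clock': 0.0, 'joint_pos': [88.757, 20.591, 0.634, -0.019, -70.135, -16.508], 'qvel': [0.063, -0.008, -0.063, -0.027, -0.08, 0.069], 'tau': [-0.001, -58.271, 29.305, 6.997, 0.007, -0.0], 'tool_pos': [0.206, 0.643, 0.404], 'orientation': [179.907, -0.009, -17.758], 'force': [0.761, -0.116, -0.165], 'moment': [0.032, 0.0, 0.019], 'gripper_force': 0.0, 'opening': 0.088}
side 485.5040456235967 257.54648005504123 196.91845783334242 [ 2.14568364 -0.54066211  0.29007368] [-0.52537425  0.17998383  0.97566571]
tray [([242.0, 215.0], 0.83)] [([240.7, 218.0], 0.81)]
tin [([237.0, 202.0], 0.8), ([336.0, 196.0], 0.7), ([186.0, 196.0], 0.62)] [([236.4, 218.3], 0.73), ([188.1, 208.9], 0.65)]
chalk_box [([258.0, 271.0], 0.97), ([268.0, 309.0], 0.88), ([214.0, 281.0], 0.73)] [([216.3, 292.5], 0.96), ([258.8, 287.4], 0.73), ([271.3, 319.7], 0.68)]
rack [([217.0, 164.0], 0.72), ([238.0, 214.0], 0.34)] [([217.7, 165.5], 0.59)]
blue_case [([234.0, 136.0], 0.64)] [([241.4, 150.3], 0.57)]
pot [([334.0, 198.0], 0.95)] [([331.0, 214.1], 0.84)]
star_mold [([360.0, 271.0], 0.6), ([242.0, 215.0], 0.6)] [(
[... 168 characters left out ...]
265.0, 219.0], 0.95)] [([262.5, 209.0], 0.7)]
tin [([266.0, 206.0], 0.69), ([220.0, 251.0], 0.61), ([381.0, 146.0], 0.5)] [([222.3, 253.9], 0.97), ([263.0, 209.1], 0.68)]
chalk_box [([400.0, 241.0], 0.82), ([356.0, 275.0], 0.76), ([364.0, 229.0], 0.55), ([267.0, 217.0], 0.2)] [([357.8, 232.8], 0.98), ([352.3, 274.9], 0.97), ([393.6, 242.7], 0.52)]
rack [([156.0, 185.0], 0.67)] [([154.1, 180.3], 0.56), ([297.7, 122.3], 0.16)]
blue_case [] [([149.7, 151.2], 0.56), ([151.2, 175.2], 0.41), ([262.8, 207.5], 0.18)]
pot [([300.0, 106.0], 0.86)] [([297.3, 121.2], 0.89), ([378.8, 146.4], 0.73), ([152.5, 181.0], 0.29)]
star_mold [([380.0, 149.0], 0.56)] [([379.5, 147.6], 0.57), ([262.5, 210.6], 0.26)]
```

View pics/top.png

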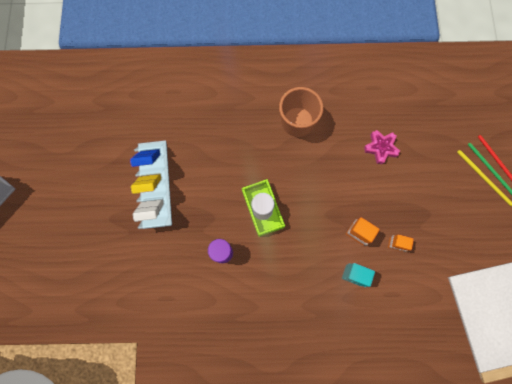

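View pics/side.png

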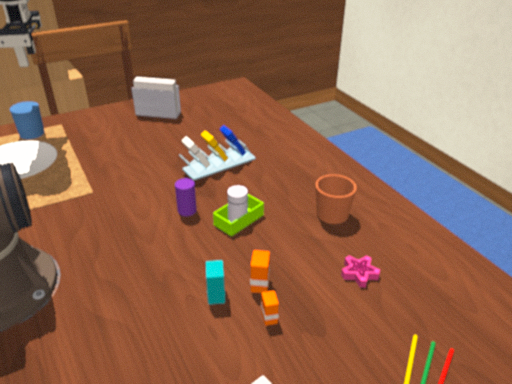

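Top view: the tray is at (263,207) with the grey, dark-banded tin in it at (263,205). The purple cylinder at (220,250) is a look-alike. There are three box-like things: orange (364,231), a smaller orange (402,242) and turquoise (360,275). The larger orange one is the chalk box. The rack is at (155,185), with blue at (146,157), yellow at (146,183) and white at (148,210). In the side view the larger orange is at (260,270), the smaller at (270,308), and the tin at (237,203) in the tray.

```bash
cat > h.py <<'E'
import numpy as np,cv2
from scipy.spatial.transform import Rotation as Ro
from plant import telemetry,snapshot,nets
def cam(s,o=None):
    """returns C (centre), R (cam->world)"""
    if "mount" in s:
        T=np.eye(4);T[:3,:3]=Ro.from_euler("xyz",o["orientation"],degrees=True).as_matrix();T[:3,3]=o["tool_pos"]
        M=T@np.array(s["mount"]);return M[:3,3],M[:3,:3]
    R=cv2.Rodrigues(np.array(s["rvec"],float))[0].T
    return -R@np.array(s["tvec"]),R
def ray(s,cr,uv):
    C,R=cr;uv=np.atleast_2d(uv)
    d=np.c_[(uv[:,0]-s["cx"])/s["fx"],(uv[:,1]-s["cy"])/s["fy"],np.ones(len(uv))]@R.T
    return d/np.linalg.norm(d,axis=1,keepdims=True)
def plane(s,cr,uv,z):
    d=ray(s,cr,uv);return cr[0]+d*((z-cr[0][2])/d[:,2])[:,None]
def tri(l):
    """l: list of (s,cr,uv) -> point, residual"""
    A=np.zeros((3,3));b=np.zeros(3)
    for s,cr,uv in l:
        d=ray(s,cr,uv)[0];P=np.eye(3)-np.outer(d,d);A+=P;b+=P@cr[0]
    p=np.linalg.solve(A,b)
    r=[np.linalg.norm(np.cross(ray(s,cr,uv)[0],p-cr[0])) for s,cr,uv in l]
    return p,max(r)
def proj(s,cr,P):
    q=(np.atleast_2d(P)-cr[0])@cr[1]
    return np.c_[q[:,0]/q[:,2]*s["fx"]+s["cx"],q[:,1]/q[:,2]*s["fy"]+s["cy"]]
def wrist(name=None):
    o=telemetry.get_obs();s=snapshot("wrist")
    if name: cv2.imwrite(f"pics/{name}.png",s["frame"][:,:,::-1])
    return s,cam(s,o),o
E
python3 - <<'E'
from h import *
S=snapshot("side");T=snapshot("top");cs,ct=cam(S),cam(T)
f=lambda n,a,b:print(n,np.round(tri([(S,cs,a),(T,ct,b)])[0],3),round(tri([(S,cs,a),(T,ct,b)])[1],4))
f("tray",(240.7,218),(262.5,209));f("chalk",(258.8,287.4),(357.8,232.8));f("blue",(241.4,150.3),(149.7,151.2));f("pot",(331,214),(297.3,121.2));f("star",(358.2,271),(379.5,147.6))
for n,uv,z in [("tray",(262.5,209),0),("chalk",(357.8,232.8),0),("chalktop",(366,230),.075),("rack",(154.1,180.3),0),("blue top",(146,157),.09),("turq top",(362,275),.075),("small",(402,242),.05)]:
    print(n,np.round(plane(T,ct,uv,z),3))
c=plane(T,ct,[(243,187),(268,181),(284,228),(260,235)],.036);print("traycorners",np.round(c,3))
c=plane(T,ct,[(138,141),(167,142),(171,228),(138,228)],.005);print("rackcorners",np.round(c,3))
w,cw,o=wrist("w0");print(w["mount"],w["fx"],w["cx"],w["cy"])
# enlarged crop to confirm
cv2.imwrite("pics/crop.png",np.hstack([cv2.resize(S["frame"][230:340,190:300],(400,400)),cv2.resize(S["frame"][160:260,180:280],(400,400))])[:,:,::-1])
E
```

```text
tray [ 0.531 -0.034  0.002] 0.0027
chalk [ 0.47  -0.245 -0.006] 0.0021
blue [0.667 0.224 0.018] 0.0012
pot [ 0.739 -0.12  -0.001] 0.0017
star [ 0.67  -0.309  0.003] 0.0004
tray [[ 0.529 -0.033  0.   ]]
chalk [[ 0.471 -0.245  0.   ]]
chalktop [[ 0.468 -0.243  0.075]]
rack [[0.601 0.216 0.   ]]
blue top [[0.628 0.211 0.09 ]]
turq top [[ 0.378 -0.228  0.075]]
small [[ 0.445 -0.323  0.05 ]]
traycorners [[ 0.572  0.01   0.036]
 [ 0.585 -0.046  0.036]
 [ 0.48  -0.078  0.036]
 [ 0.466 -0.026  0.036]]
rackcorners [[0.695 0.257 0.005]
 [0.692 0.188 0.005]
 [0.489 0.172 0.005]
 [0.49  0.246 0.005]]
[[-5.92809798e-04 -9.53301181e-01 -3.02020706e-01  8.15385806e-02]
 [ 9.99998981e-01 -9.57399119e-04  1.05913439e-03 -2.96757954e-04]
 [-1.29882842e-03 -3.02019771e-01  9.53300777e-01  2.02198188e-02]
 [ 0.00000000e+00  0.00000000e+00  0.00000000e+00  1.00000000e+00]] 272.44964631229476 252.95575518322596 190.3087289761222
```

View pics/crop.png

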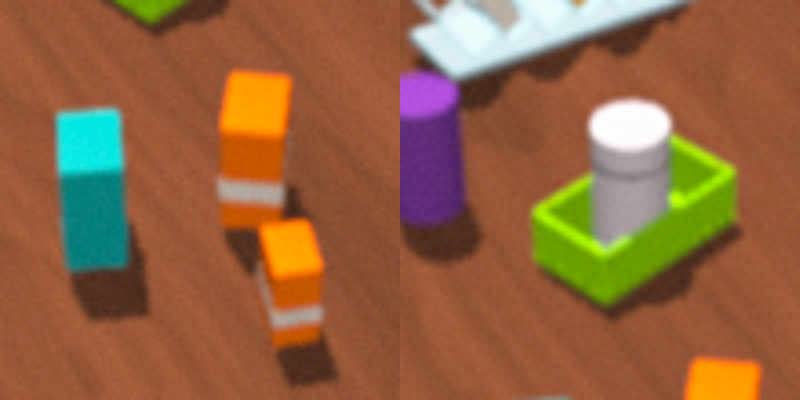

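The crop confirms it: the larger orange box with the pale band at side (260,270) is the chalk box. The tin is the grey-white one with the dark band inside the lime tray. Now moving over the tray.

```bash
python3 -m creep '[[[0.142,0.152,0,0,1],[0.142,0.152,0,0,1],[0.142,0.152,0,0,1],[0.142,0.152,0,0,1],[0.142,0.152,0,0,1],[0.142,0.152,0,0,1],[0.142,0.152,0,0,1],[0.142,0.152,0,0,1]]]' && python3 -m creep '[[[0.142,0.152,0,0,1],[0.142,0.152,0,0,1],[0.142,0.152,0,0,1],[0.142,0.152,0,0,1],[0.142,0.152,0,0,1],[0.142,0.152,0,0,1],[0.142,0.152,0,0,1],[0.142,0.152,0,0,1]]]' && python3 -m creep '[[[0.142,0.152,0,0,1],[0.142,0.152,0,0,1],[0,0,0,-0.0795,1],[0,0,0,-0.0795,1],[0,0,0,-0.0795,1],[0,0,0,-0.0795,1],[0,0,0,-0.0795,1],[0,0,0,0,1]]]'
python3 - <<'E'
from h import *
s,c,o=wrist("w1");print(np.round(o["tool_pos"],4),np.round(o["orientation"],2),o["clock"])
for q in ["tray","tin","tray_in","chalk_box"]:
    for d in nets.landmark_of(s,q)[:3]: print(q,np.round(d["uv"],1),round(d["confidence"],2),np.round(plane(s,c,d["uv"],.004 if q!="tray" else 0),4))
E
```

```text
clock: 2.32
tool_pos: [0.3484, 0.34, 0.405]
orientation: [-180.0, -0.0, -17.7]
force: [1.5, 0.3, 0.5]
opening: 0.0876
gripper_force: 0.0
clock: 2.98
tool_pos: [0.4906, 0.039, 0.4052]
orientation: [-179.9, -0.1, -17.7]
force: [1.6, 1.1, 0.3]
opening: 0.0877
gripper_force: 0.0
clock: 3.65
tool_pos: [0.5258, -0.0343, 0.4048]
orientation: [180.0, -0.0, 18.3]
force: [-0.6, 0.9, -0.5]
opening: 0.088
gripper_force: 0.0
[ 0.5258 -0.0343  0.4048] [ 1.800e+02 -1.000e-02  1.835e+01] 3.65
tray [250.8 163.3] 0.88 [[ 0.5252 -0.031   0.    ]]
tin [248.8 160.7] 0.9 [[ 0.5287 -0.0269  0.004 ]]
tin [172.4 206. ] 0.68 [[0.4277 0.0601 0.004 ]]
tray_in [253.5 163.6] 0.98 [[ 0.5268 -0.0345  0.004 ]]
tray_in [375.8  25. ] 0.36 [[ 0.7385 -0.1227  0.004 ]]
chalk_box [367.  240.6] 0.73 [[ 0.4665 -0.2407  0.004 ]]
chalk_box [338.3 284.5] 0.68 [[ 0.3784 -0.2308  0.004 ]]
```

View pics/w1.png

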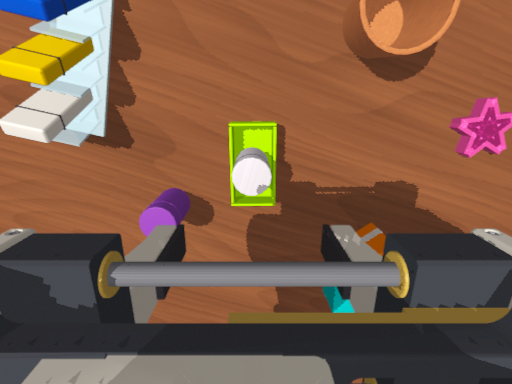

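The wrist view shows the tray rim spanning (230,122)-(277,206), with the tin's top at (251,175) inside it. I'll fit the models to the colour masks.

```bash
cat >> h.py <<'E'
from scipy.optimize import minimize
def box(a,b,h): return np.array([[x,y,z] for x in(-a/2,a/2) for y in(-b/2,b/2) for z in(0,h)])
def cyl(r,h): t=np.linspace(0,2*np.pi,40,endpoint=False);return np.r_[np.c_[r*np.cos(t),r*np.sin(t),0*t],np.c_[r*np.cos(t),r*np.sin(t),0*t+h]]
def colmask(s,lo,hi,uv=None):
    m=cv2.inRange(cv2.cvtColor(s["frame"],cv2.COLOR_RGB2HSV),lo,hi)
    m=cv2.morphologyEx(m,cv2.MORPH_CLOSE,np.ones((3,3)))
    n,l,st,_=cv2.connectedComponentsWithStats(m)
    if uv is not None:
        k=l[int(uv[1]),int(uv[0])]
        if k==0: k=1+np.argmin(np.linalg.norm(_[1:]-uv,axis=1)+1e3*(st[1:,4]<40))
    else: k=1+np.argmax(st[1:,4])
    return (l==k)
def fit(s,c,mask,pts,x0,z=0,valid=None,tilt=0):
    """fit x,y,yaw(deg) of convex model to hull of mask"""
    hull=cv2.convexHull(np.argwhere(mask)[:,::-1].astype(np.int32))
    K=4
    def fill(h): 
        m=np.zeros((384*K,512*K),np.uint8);cv2.fillConvexPoly(m,np.round((h+.5)*K*16).astype(np.int32),1,shift=4);return m
    M=cv2.resize(mask.astype(np.uint8)*255,None,fx=K,fy=K,interpolation=cv2.INTER_LINEAR)>127
    cnt,_=cv2.findContours(M.astype(np.uint8),cv2.RETR_EXTERNAL,cv2.CHAIN_APPROX_NONE)
    H=np.zeros_like(M,np.uint8);cv2.fillConvexPoly(H,cv2.convexHull(np.vstack(cnt)),1)
    def f(p):
        R=Ro.from_euler("yz",[tilt,p[2]],degrees=True).as_matrix()
        q=proj(s,c,pts@R.T+[p[0],p[1],z]).astype(np.float32)
        m=fill(cv2.convexHull(q)[:,0])
        return 1-(m&H).sum()/(m|H).sum()
    best=min((minimize(f,x0,method="Nelder-Mead",options=dict(initial_simplex=np.array(x0)+d*np.array([[0,0,0],[.012,0,0],[0,.012,0],[0,0,10]]),xatol=1e-4,fatol=1e-5)) for d in(1,-1)),key=lambda r:r.fun)
    return np.round(best.x,4),round(best.fun,3)
LIME=((35,120,60),(50,255,255))
E
python3 - <<'E'
from h import *
s,c,o=wrist()
print(s["frame"][140,240],s["frame"][180,252])
print("tray w",fit(s,c,colmask(s,*LIME,(235,140)),box(.1105,.06,.036),[.526,-.034,18]))
T=snapshot("top");ct=cam(T)
print("tray t",fit(T,ct,colmask(T,*LIME,(248,190)),box(.1105,.06,.036),[.526,-.034,18]))
m=nets.masks_of(s,"tin")
m=min(m,key=lambda d:abs(d["uv"][0]-251)+abs(d["uv"][1]-172))
print(m["uv"],m["confidence"]);r=m["region"];print(fit(s,c,r,cyl(.023,.08),[.526,-.034,0],z=.004))
OR=((5,170,120),(18,255,255))
print("chalk t",fit(T,ct,colmask(T,*OR,(366,230)),box(.034,.046,.075),[.469,-.244,-30]))
print("chalk t",fit(T,ct,colmask(T,*OR,(366,230)),box(.034,.046,.075),[.469,-.244,60]))
S=snapshot("side");cs=cam(S)
mm=colmask(S,*OR,(260,265));print(mm.sum())
for g in(-30,60): print("chalk s",fit(S,cs,mm,box(.034,.046,.075),[.469,-.244,g]))
E
```

```text
[121 170   0] [246 238 241]
tray w (array([ 0.5292, -0.0322, 18.5816]), np.float64(0.027))
tray t (array([ 0.5241, -0.0342, 20.4185]), np.float64(0.347))
[247.2, 172.6] 0.8
(array([ 0.5273, -0.0309, -2.9004]), np.float64(0.022))
chalk t (array([  0.4719,  -0.2479, -41.9934]), np.float64(0.245))
chalk t (array([  0.4715,  -0.2471, 130.9158]), np.float64(0.242))
557
chalk s (array([  0.4837,  -0.2196, -38.5648]), np.float64(0.274))
chalk s (array([ 0.4859, -0.217 , 59.6722]), np.float64(0.326))
```

```bash
python3 -m creep '[[[0.012,-0.013,0.175,0,1],[0,0,0.175,0,1],[0,0,0.175,0,1],[0,0,0,0,1]]]'
python3 - <<'E'
from h import *
s,c,o=wrist("w2");print(np.round(o["tool_pos"],4),np.round(o["orientation"],2))
print("tray w",fit(s,c,colmask(s,*LIME,proj(s,c,[.572,-.02,.02])[0]),box(.1105,.06,.036),[.529,-.032,18]))
for m in nets.masks_of(s,"tin"): print(m["uv"],m["confidence"],fit(s,c,m["region"],cyl(.023,.08),[.527,-.031,0],z=.004))
E
```

```text
clock: 4.43
tool_pos: [0.5247, -0.0313, 0.2937]
orientation: [-179.9, 0.6, 17.9]
force: [-2.1, -0.0, -0.2]
opening: 0.0876
gripper_force: 0.0
[ 0.5247 -0.0313  0.2937] [-179.9     0.58   17.91]
tray w (array([ 0.5296, -0.0318, 18.7013]), np.float64(0.014))
[253.0, 201.3] 0.96 (array([ 0.5276, -0.0306, -1.0959]), np.float64(0.021))
[135.1, 233.5] 0.91 (array([ 0.527, -0.031,  0.   ]), np.float64(1.0))
```

```bash
python3 -m creep '[[[0,0,0.1,0,1],[0,0,0.1,0,1],[0,0,0.1,0,1],[0,0,0.075,0,1],[0,0,0,0,1],[0,0,0,0,1],[0,0,0,0,0],[0,0,0,0,0]]]' && python3 -m creep '[[[0,0,0,0,0],[0,0,0,0,0],[0,0,0,0,0],[0,0,0,0,0],[0,0,0,0,0]]]'
python3 - <<'E'
from h import *
o=telemetry.get_obs();print(np.round(o["tool_pos"],4),np.round(o["orientation"],2),o["force"],o["opening"],o["gripper_force"])
E
```

```text
clock: 5.2
tool_pos: [0.5282, -0.0307, 0.2267]
orientation: [180.0, -0.2, 18.0]
force: [-1.2, -0.1, 0.3]
opening: 0.0793
gripper_force: 0.0
clock: 5.62
tool_pos: [0.5273, -0.0309, 0.2248]
orientation: [180.0, -0.0, 18.0]
force: [0.1, -1.6, 0.9]
opening: 0.0467
gripper_force: 0.6
[ 0.5273 -0.0309  0.2248] [180.    -0.    18.03] [ 0.0849214  -1.63470813  0.89478517] 0.0466757900187988 0.5666699772700667
```

```bash
python3 -m creep '[[[0,0,0,0,0],[0,0,0,0,0],[0.03,0.003,0,0,0],[0.03,0.003,0,0,0],[0.03,0,0,0,0],[0.03,0,0,0,0],[0.02,0,0,0,0],[0,0,0,0,0]]]'&& python3 -m creep '[[[0,0,0,0,0],[0,0,0,0,0]]]'
```

```text
clock: 6.28
tool_pos: [0.5554, -0.0231, 0.2247]
orientation: [180.0, -0.0, 18.0]
force: [0.2, -1.4, 4.2]
opening: 0.0453
gripper_force: 30.0
clock: 6.45
tool_pos: [0.5549, -0.0232, 0.2247]
orientation: [180.0, -0.1, 18.0]
force: [0.8, -0.6, 0.7]
opening: 0.0455
gripper_force: 30.0
```

```bash
python3 -m creep '[[[0.006,0,0,0,0],[0.004,0,0,0,0],[0,0,0,0,0],[0,0,0,0,0]]]'&& python3 -m creep '[[[0.007,0,0,0,0],[0,0,0,0,0],[0,0,0,0,0]]]'
```

```text
clock: 6.78
tool_pos: [0.5557, -0.023, 0.2247]
orientation: [-180.0, 0.1, 18.0]
force: [-2.3, -0.9, 5.2]
opening: 0.0453
gripper_force: 30.0
clock: 7.03
tool_pos: [0.5569, -0.0226, 0.2247]
orientation: [-180.0, 0.1, 18.0]
force: [-4.5, -1.8, 6.0]
opening: 0.0452
gripper_force: 30.0
```

```bash
python3 -m creep '[[[0,0,0,0,1],[0,0,0,0,1],[0,0,0,0,1],[0,0,0,0,1],[0,0,-0.2,0,1],[0,0,-0.2,0,1],[0,0,-0.2,0,1],[0,0,-0.2,0,1]]]'&& python3 -m creep '[[[-0.126,0.1535,0,0,1],[-0.126,0.1535,0,0,1],[-0.126,0.1535,0,0,1],[-0.126,0.1535,0,0,1],[-0.126,0.1535,0,0,1],[-0.126,0.1535,0,0,1],[0,0,0,0,1],[0,0,0,0,1]]]'
python3 - <<'E'
from h import *
s,c,o=wrist("w3");print(np.round(o["tool_pos"],4),np.round(o["orientation"],2))
OR=((3,150,90),(20,255,255))
hsv=cv2.cvtColor(s["frame"],cv2.COLOR_RGB2HSV)
uv=proj(s,c,[.47,-.246,.075])[0];print(uv,hsv[int(uv[1]),int(uv[0])])
for m in nets.masks_of(s,"chalk_box"):
    print(m["uv"],m["confidence"],m["region"].sum(),[fit(s,c,m["region"],box(.034,.046,.075),[.47,-.246,g]) for g in(-30,60)])
E
```

```text
clock: 7.7
tool_pos: [0.5572, -0.0224, 0.3864]
orientation: [-180.0, 0.0, 18.0]
force: [1.9, 0.4, -0.5]
opening: 0.0866
gripper_force: 0.0
clock: 8.37
tool_pos: [0.4698, -0.2461, 0.3845]
orientation: [-180.0, 0.0, 17.8]
force: [0.1, 0.3, -0.9]
opening: 0.0877
gripper_force: 0.0
[ 0.4698 -0.2461  0.3845] [-179.99    0.     17.8 ]
[253.29202174 181.40968722] [ 15 255 198]
[250.3, 175.9] 0.62 1595 [(array([  0.4706,  -0.2423, -35.4399]), np.float64(0.034)), (array([ 0.4707, -0.243 , 32.9714]), np.float64(0.226))]
[306.3, 211.1] 0.62 835 [(array([  0.47 ,  -0.246, -30.   ]), np.float64(1.0)), (array([ 0.47 , -0.246, 60.   ]), np.float64(1.0))]
[220.3, 237.5] 0.58 1779 [(array([  0.47 ,  -0.246, -30.   ]), np.float64(1.0)), (array([ 0.47 , -0.246, 60.   ]), np.float64(1.0))]
```

View pics/w3.png

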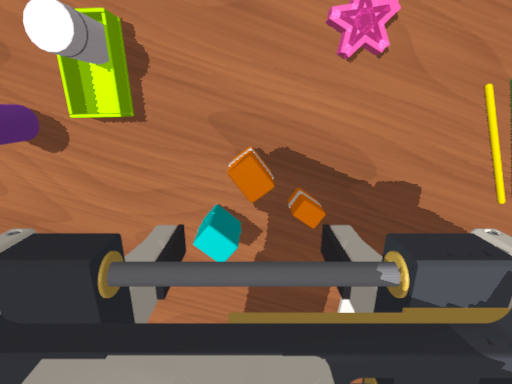

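The larger orange box is centred at (251,175). The smaller one at (307,208) is close to the finger line, so I'll come in with a reduced opening.

```bash
python3 -m creep '[[[0,0,0,0.074,0.7],[0,0,0,0.074,0.7],[0,0,0,0.074,0.7],[0,0,0,0.074,0.7],[0,0,0,0.074,0.7],[0,0,0,0.074,0.7],[0,0,0,0.074,0.7],[0,0,0,0.074,0.7]]]'&& python3 -m creep '[[[0,0,0.12,0,0.7],[0,0,0.12,0,0.7],[0,0,0.12,0,0.7],[0,0,0,0,0.7],[0,0,0,0,0.7]]]'
python3 - <<'E'
from h import *
s,c,o=wrist("w4");print(np.round(o["tool_pos"],4),np.round(o["orientation"],2))
for m in nets.masks_of(s,"chalk_box"):
    print(m["uv"],m["confidence"],m["region"].sum(),[fit(s,c,m["region"],box(.034,.046,.075),[.47,-.243,g]) for g in(-36,)])
    print(np.round(plane(s,c,[m["uv"]],.05),3))
E
```

```text
clock: 9.13
tool_pos: [0.4716, -0.2428, 0.3846]
orientation: [-180.0, -0.0, -35.4]
force: [0.7, 0.1, 0.2]
opening: 0.0615
gripper_force: 0.0
clock: 9.55
tool_pos: [0.4712, -0.2433, 0.3121]
orientation: [179.9, 0.1, -35.1]
force: [0.7, -0.3, 0.7]
opening: 0.0611
gripper_force: 0.0
[ 0.4712 -0.2433  0.3121] [ 1.7992e+02  1.3000e-01 -3.5140e+01]
[251.1, 197.5] 0.91 2827 [(array([  0.4724,  -0.2432, -34.5824]), np.float64(0.054))]
[[ 0.47  -0.241  0.05 ]]
[336.7, 165.5] 0.91 1694 [(array([  0.47 ,  -0.243, -36.   ]), np.float64(1.0))]
[[ 0.45  -0.322  0.05 ]]
[285.6, 262.4] 0.61 1549 [(array([  0.47 ,  -0.243, -36.   ]), np.float64(1.0))]
[[ 0.392 -0.229  0.05 ]]
[55.1, 217.3] 0.25 1811 [(array([  0.47 ,  -0.243, -36.   ]), np.float64(1.0))]
[[ 0.562 -0.075  0.05 ]]
```

```bash
python3 -m creep '[[[0,0,0.12,0,0.7],[0,0,0.12,0,0.7],[0,0,0.12,0,0.7],[0,0,0.11,0,0.7],[0,0,0,0,0.7],[0,0,0,0,0],[0,0,0,0,0],[0,0,0,0,0]]]'&& python3 -m creep '[[[0,0,0,0,0],[0,0,0,0,0],[0,0,0,0,0],[0,0,0,0,0]]]'; python3 -c "
from plant import telemetry as t
o=t.get_obs();print(o['tool_pos'],o['orientation'])"
```

```text
clock: 10.32
tool_pos: [0.4718, -0.2444, 0.2207]
orientation: [-179.9, -0.2, -35.2]
force: [-0.4, 0.0, -0.6]
opening: 0.0465
gripper_force: 0.4
clock: 10.65
tool_pos: [0.4717, -0.2444, 0.2207]
orientation: [-179.9, -0.2, -35.2]
force: [1.1, 2.5, 7.8]
opening: 0.0461
gripper_force: 30.0
[ 0.47174896 -0.24441134  0.22068305] [-179.91602792   -0.19994905  -35.21990661]
```

```bash
python3 -m creep '[[[0,0,-0.15,0,0],[0,0,-0.15,-0.075,0],[0,0,-0.15,-0.075,0],[0,0,-0.15,-0.075,0],[0,0,0,-0.075,0],[0,0,0,-0.075,0],[0,0,0,-0.075,0],[0,0,0,-0.075,0]]]'&& python3 -m creep '[[[0,0,0,-0.075,0],[0,0,0,0,0],[0,0,0,0,0]]]'; python3 - <<'E'
from h import *
s,c,o=wrist("w5");print(np.round(o["tool_pos"],4),np.round(o["orientation"],2),o["opening"])
y=np.radians(o["orientation"][2]);d=np.array([.5163,-.0363])-o["tool_pos"][:2]
print(d@[np.cos(y),np.sin(y)]/.2,d@[np.sin(y),-np.cos(y)]/.2)
E
```

```text
clock: 11.32
tool_pos: [0.4704, -0.2443, 0.3398]
orientation: [180.0, -0.1, 12.3]
force: [-0.3, 0.3, -1.3]
opening: 0.0462
gripper_force: 30.0
clock: 11.57
tool_pos: [0.4706, -0.2443, 0.3392]
orientation: [180.0, -0.0, 18.5]
force: [0.3, -0.4, -1.2]
opening: 0.0457
gripper_force: 30.0
[ 0.4706 -0.2443  0.3392] [ 1.7998e+02 -4.0000e-02  1.8530e+01] 0.045660760578421375
0.5471198541016946 -0.9135219189709465
```

```bash
python3 -m creep '[[[0.091,-0.152,0,0,0],[0.091,-0.152,0,0,0],[0.091,-0.152,0,0,0],[0.091,-0.152,0,0,0],[0.091,-0.152,0,0,0],[0.091,-0.152,0,0,0],[0,0,0,0,0],[0,0,0,0,0]]]'; python3 - <<'E'
from h import *
s,c,o=wrist("w6");print(np.round(o["tool_pos"],4),np.round(o["orientation"],2),o["opening"])
for m in nets.masks_of(s,"chalk_box")[:1]:
    print(m["uv"],m["confidence"],m["region"].sum(),[fit(s,c,m["region"],box(.034,.046,.075),[.516,-.036,g],z=.1185) for g in(18.5,)])
for m in nets.masks_of(s,"tin")[:2]:
    print(m["uv"],m["confidence"],m["region"].sum(),fit(s,c,m["region"],cyl(.023,.08),[.5562,-.0228,0],z=.004))
E
```

```text
clock: 12.28
tool_pos: [0.5159, -0.0347, 0.3388]
orientation: [-180.0, -0.0, 18.8]
force: [-0.2, -0.0, -1.1]
opening: 0.0457
gripper_force: 30.0
[ 0.5159 -0.0347  0.3388] [-1.800e+02 -1.000e-02  1.875e+01] 0.0456853442206534
[447.3, 300.9] 0.83 259 [(array([ 0.516, -0.036, 18.5  ]), np.float64(1.0))]
[250.3, 151.8] 0.91 2264 (array([ 0.5563, -0.0221,  2.1311]), np.float64(0.033))
[152.5, 220.6] 0.86 1650 (array([ 0.5562, -0.0228,  0.    ]), np.float64(1.0))
```

View pics/w6.png

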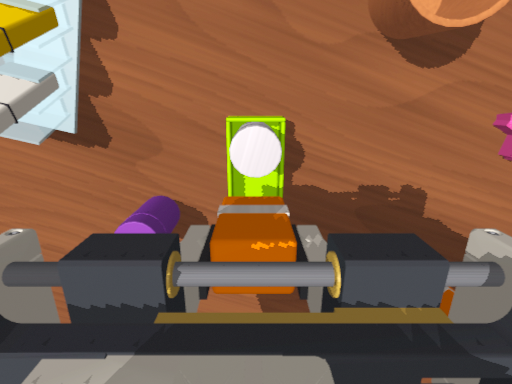

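```bash
python3 -m creep '[[[0,0.008,0.13,0,0],[0,0,0.13,0,0],[0,0,0.13,0,0],[0,0,0.08,0,0],[0,0,0.05,0,0],[0,0,0,0,0],[0,0,0,0,0]]]' && python3 -m creep '[[[0,0,0.02,0,0],[0,0,0.02,0,0],[0,0,0,0,0],[0,0,0,0,0]]]'
```

```text
clock: 13.02
tool_pos: [0.5162, -0.0387, 0.2349]
orientation: [180.0, 0.0, 18.7]
force: [0.1, -0.0, -0.2]
opening: 0.0459
gripper_force: 30.0
clock: 13.35
tool_pos: [0.5161, -0.038, 0.227]
orientation: [180.0, -0.0, 18.7]
force: [-0.1, -0.5, -1.7]
opening: 0.0458
gripper_force: 30.0
```

```bash
python3 -m creep '[[[0,-0.007,0.008,0,0],[0,0,0.005,0,0],[0,0,0,0,0],[0,0,0,0,0]]]' && python3 -m creep '[[[0.008,0,0,0,0],[0.006,0,0,0,0],[0,0,0,0,0],[0,0,0,0,0]]]'
```

```text
clock: 13.68
tool_pos: [0.5158, -0.0364, 0.2247]
orientation: [180.0, -0.0, 18.8]
force: [-2.7, -0.3, 5.6]
opening: 0.0458
gripper_force: 30.0
clock: 14.02
tool_pos: [0.5174, -0.0361, 0.2247]
orientation: [180.0, 0.1, 18.8]
force: [-6.4, -0.0, 12.0]
opening: 0.0457
gripper_force: 30.0
```

```bash
python3 -m creep '[[[0.006,0,0,0,0],[0.004,0,0,0,0],[0,0,0,0,0],[0,0,0,0,0]]]'
```

```text
clock: 14.35
tool_pos: [0.5195, -0.0355, 0.2247]
orientation: [180.0, 0.1, 18.8]
force: [-5.1, -1.1, 10.7]
opening: 0.0459
gripper_force: 30.0
```

```bash
python3 -m creep '[[[0,0,0,0,1],[0,0,0,0,1],[0,0,0,0,1],[0,0,0,0,1],[0,0,-0.2,0,1],[0,0,-0.2,0,1],[0,0,-0.2,0,1],[0,0,-0.2,0,1]]]'&& python3 -m creep '[[[0.1245,-0.143,0,0,1],[0.1245,-0.143,0,0,1],[0.1245,-0.143,0,0,1],[0.1245,-0.143,0,0,1],[0.1245,-0.143,0,0,1],[0.1245,-0.143,0,0,1],[0.1245,-0.143,0,0,1],[0,0,0,0.054,1]]]' && python3 -m creep '[[[0,0,0,0.054,1],[0,0,0,0.054,1],[0,0,0,0,1],[0,0,0,0,1]]]'
python3 - <<'E'
from h import *
s,c,o=wrist("w7");print(np.round(o["tool_pos"],4),np.round(o["orientation"],2))
for q in ["blue_case","yellow_case","white_case","rack"]:
    for d in nets.landmark_of(s,q)[:3]: print(q,np.round(d["uv"],1),round(d["confidence"],2),np.round(plane(s,c,d["uv"],.012 if q!="rack" else 0),4))
for m in nets.masks_of(s,"blue_case"): print(m["uv"],m["confidence"],m["region"].sum())
E
```

```text
clock: 15.02
tool_pos: [0.5199, -0.0352, 0.3858]
orientation: [180.0, 0.0, 18.8]
force: [1.8, 0.5, -1.2]
opening: 0.0865
gripper_force: 0.0
clock: 15.68
tool_pos: [0.6228, 0.216, 0.3826]
orientation: [180.0, -0.0, 14.1]
force: [0.6, -0.7, 0.2]
opening: 0.0876
gripper_force: 0.0
clock: 16.02
tool_pos: [0.6209, 0.2106, 0.3837]
orientation: [180.0, 0.0, 4.3]
force: [-0.3, -0.6, 0.0]
opening: 0.0873
gripper_force: 0.0
[0.6209 0.2106 0.3837] [1.7999e+02 2.0000e-02 4.3200e+00]
blue_case [244.5 135.2] 0.94 [[0.6635 0.2246 0.012 ]]
[245.4, 168.6] 0.83 2272
```

View pics/w7.png

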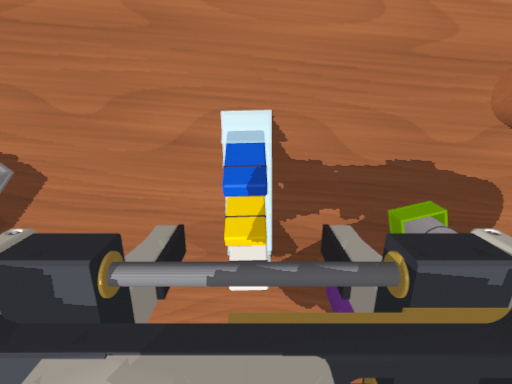

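Wrist view: the blue case shows at (245,168), the farthest in the rack with free slots beyond it. Yellow is next to it at (245,220). I'll fit the tilted model and take a second, lower view.

```bash
cat > b.py <<'E'
from h import *
s,c,o=wrist("b%d"%(1e3*telemetry.get_obs()["clock"]));print(np.round(o["tool_pos"],4),np.round(o["orientation"],2))
m=max(nets.masks_of(s,"blue_case"),key=lambda d:d["confidence"])["region"]
m2=colmask(s,(105,150,60),(130,255,255),proj(s,c,[.635,.212,.07])[0]);print(m.sum(),m2.sum())
for z in(.0095,.014,.018):
  for t in (-30,): print(z,t,fit(s,c,m,box(.018,.046,.095),[.665,.218,4],z=z,tilt=t),fit(s,c,m2,box(.018,.046,.095),[.665,.218,4],z=z,tilt=t))
E
python3 b.py; python3 -m creep '[[[-0.1,0,0.1,0,1],[-0.1,0,0.1,0,1],[-0.1,0,0.1,0,1],[0,0,0,0,1],[0,0,0,0,1]]]'; python3 b.py
```

```text
[0.6209 0.2103 0.3842] [-1.7999e+02 -1.0000e-02  4.2100e+00]
2206 2168
0.0095 -30 (array([0.6628, 0.2236, 5.4554]), np.float64(0.195)) (array([0.6635, 0.2232, 4.6719]), np.float64(0.194))
0.014 -30 (array([0.6644, 0.2244, 6.8691]), np.float64(0.206)) (array([0.6635, 0.2229, 4.1253]), np.float64(0.215))
0.018 -30 (array([0.6637, 0.2241, 6.7082]), np.float64(0.225)) (array([0.6639, 0.2242, 6.8579]), np.float64(0.237))
clock: 16.83
tool_pos: [0.5601, 0.2059, 0.3235]
orientation: [179.9, 0.1, 4.2]
force: [1.5, -0.3, 1.7]
opening: 0.0875
gripper_force: 0.0
[0.5601 0.2059 0.3235] [1.7994e+02 9.0000e-02 4.2200e+00]
3735 3649
0.0095 -30 (array([0.6641, 0.2239, 5.4821]), np.float64(0.129)) (array([0.6648, 0.2236, 5.2224]), np.float64(0.131))
0.014 -30 (array([0.6647, 0.2239, 5.3404]), np.float64(0.137)) (array([0.6647, 0.2241, 6.0678]), np.float64(0.157))
0.018 -30 (array([0.6646, 0.2242, 6.5547]), np.float64(0.165)) (array([0.6652, 0.2248, 7.79  ]), np.float64(0.184))
```

```bash
cat > b2.py <<'E'
from h import *
def view():
    s,c,o=wrist()
    m=colmask(s,(105,150,60),(130,255,255),proj(s,c,[.635,.212,.07])[0])
    p=np.argwhere(m)[:,::-1].astype(float)
    f=lambda a,b:p[np.argmax(p@[a,b])]+np.array([.5*np.sign(a),.5])
    return s,c,m,f(-1,1.5),f(1,1.5),np.round(o["tool_pos"],4)
E
python3 - <<'E'
from b2 import *
import pickle
v=view();print(v[3:]);pickle.dump(v,open("v1.pkl","wb"))
cv2.imwrite("pics/bc.png",cv2.resize(v[0]["frame"][60:260,160:340],None,fx=3,fy=3)[:,:,::-1])
E
python3 -m creep '[[[0.1,0,0.05,0,1],[0.1,0,0.05,0,1],[0.1,0,0,0,1],[0,0,0,0,1],[0,0,0,0,1],[0,0,0,0,1]]]'
python3 - <<'E'
from b2 import *
import pickle
a=pickle.load(open("v1.pkl","rb"));b=view();print(b[3:])
for k in(3,4): print(tri([(a[0],a[1],a[k]),(b[0],b[1],b[k])]))
E
```

```text
(array([214.5, 147.5]), array([270.5, 146.5]), array([0.5618, 0.2065, 0.325 ]))
clock: 17.48
tool_pos: [0.6212, 0.2103, 0.3042]
orientation: [-180.0, -0.0, 4.1]
force: [0.9, 0.1, 0.6]
opening: 0.088
gripper_force: 0.0
(array([213.5, 229.5]), array([270.5, 228.5]), array([0.6212, 0.2103, 0.3042]))
(array([0.60951409, 0.23999177, 0.09516738]), np.float64(4.9735015934416905e-06))
(array([0.61341865, 0.19692441, 0.09515544]), np.float64(0.00018329096745023173))
```

View pics/bc.png

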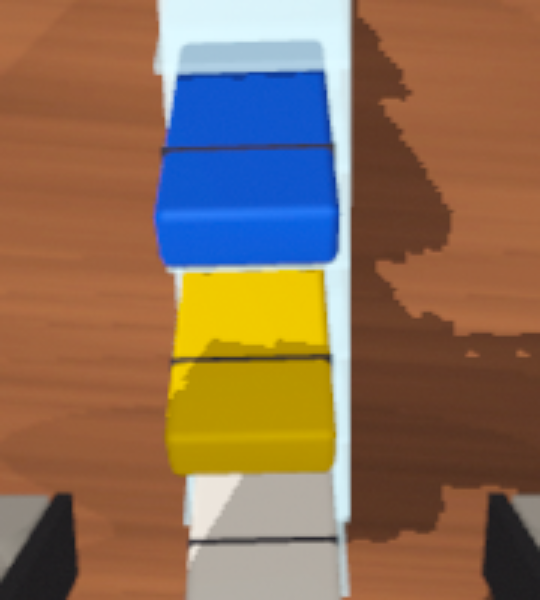

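```bash
python3 -m creep '[[[0.038,-0.046,0.05,-0.01,0.8],[0,0,0.1,0,0.8],[0,0,0.1,0,0.8],[0,0,0.055,0,0.8],[0,0,0,0,0.8],[0,0,0,0,0.8]]]'
python3 - <<'E'
from h import *
o=telemetry.get_obs();print(o["tool_pos"],o["orientation"])
s,c,o=wrist("b5");S=snapshot("side");cs=cam(S)
a=cv2.resize(S["frame"][70:210,140:300],None,fx=2.8,fy=2.8);b=cv2.resize(s["frame"][130:330,130:380],None,fx=1.4,fy=1.4)
h=max(a.shape[0],b.shape[0]);f=lambda i:cv2.copyMakeBorder(i,0,h-i.shape[0],0,0,cv2.BORDER_CONSTANT)
cv2.imwrite("pics/b5c.png",np.hstack([f(a),f(b)])[:,:,::-1])
E
```

```text
clock: 18.03
tool_pos: [0.6278, 0.2204, 0.2429]
orientation: [180.0, 0.0, 5.1]
force: [0.5, -0.8, 0.3]
opening: 0.0698
gripper_force: 0.0
[0.62775114 0.22041341 0.24288248] [1.79956762e+02 4.15684111e-02 5.10782918e+00]
```

View pics/b5c.png

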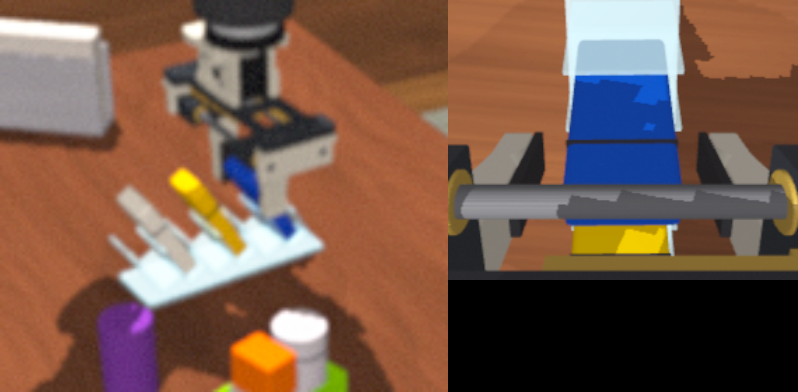

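The fingers straddle the blue case only, with its neighbours clear (crop left, around (265,200)). Gripping, then drawing it out along the lean.

```bash
python3 -m creep '[[[0,0,0,0,0],[0,0,0,0,0],[0,0,0,0,0],[0,0,0,0,0],[0,0,0,0,0],[0,0,0,0,0],[0,0,0,0,0]]]' && python3 -m creep '[[[-0.0225,0,-0.039,0,0],[-0.0225,0,-0.039,0,0],[-0.0225,0,-0.039,0,0],[-0.0225,0,-0.039,0,0],[0,0,0,0,0],[0,0,0,0,0]]]'; python3 -c "
from plant import telemetry as t
o=t.get_obs();print(o['tool_pos'],o['orientation'],o['moment'])"
```

```text
clock: 18.72
tool_pos: [0.6279, 0.2202, 0.2435]
orientation: [-180.0, -0.0, 5.1]
force: [-1.2, 0.4, 3.6]
opening: 0.0459
gripper_force: 30.0
clock: 19.22
tool_pos: [0.6094, 0.2186, 0.2751]
orientation: [-180.0, -0.0, 5.1]
force: [1.8, -0.1, 1.3]
opening: 0.0459
gripper_force: 30.0
[0.60943227 0.21860662 0.27510879] [-1.79961768e+02 -3.89701736e-02  5.07779950e+00] [ 0.05549447 -0.66531203 -0.02117121]
```

```bash
python3 -m creep '[[[0.0125,0,-0.0185,0,0],[0.026,0,-0.016,0,0],[0.026,0,-0.016,0,0],[0,0,0,0,0],[0,0,0,0,0]]]' && python3 -m creep '[[[0.028,0,-0.012,0,0],[0.028,0,-0.012,0,0],[0,0,0,0,0],[0,0,0,0,0]]]'&& python3 -m creep '[[[0.03,0,-0.007,0,0],[0.03,0,-0.006,0,0],[0,0,0,0,0],[0,0,0,0,0]]]'
python3 - <<'E'
from h import *
o=telemetry.get_obs();print(o["tool_pos"],o["orientation"],o["moment"])
S=snapshot("side");cs=cam(S);T=snapshot("top");ct=cam(T)
np.savez("sv.npz",f=S["frame"],t=T["frame"])
g=np.array(o["tool_pos"])-[0,0,.159]
for n,s,c in(("side",S,cs),("top",T,ct)):
    m=cv2.inRange(cv2.cvtColor(s["frame"],cv2.COLOR_RGB2HSV),(105,140,50),(130,255,255))
    uv=proj(s,c,g)[0].astype(int);k=np.zeros_like(m);k[uv[1]-35:uv[1]+50,uv[0]-35:uv[0]+35]=1
    p=np.argwhere((m>0)&(k>0))[:,::-1];print(n,uv,len(p),p.min(0),p.max(0))
    if len(p)>10:
        a=np.cov(p.T);w,v=np.linalg.eigh(a);print("axis",v[:,1],"mean",p.mean(0),"proj vertical",proj(s,c,[g,g-[0,0,.06]]))
E
```

```text
clock: 19.63
tool_pos: [0.6231, 0.2197, 0.284]
orientation: [180.0, 0.0, 5.0]
force: [-0.6, 0.1, -1.3]
opening: 0.0455
gripper_force: 30.0
clock: 19.97
tool_pos: [0.6343, 0.2208, 0.2891]
orientation: [-180.0, -0.0, 5.0]
force: [0.2, 0.7, -1.2]
opening: 0.0457
gripper_force: 30.0
clock: 20.3
tool_pos: [0.6462, 0.2218, 0.2917]
orientation: [180.0, -0.0, 5.1]
force: [-0.1, 0.4, -2.4]
opening: 0.0457
gripper_force: 30.0
[0.6461893  0.22176992 0.29165629] [ 1.79998648e+02 -7.46669413e-04  5.05048941e+00] [-0.07959764  0.07419929 -0.04571084]
side [234 115] 163 [226 107] [250 137]
axis [0.60469277 0.79645882] mean [236.79754601 122.09202454] proj vertical [[234.27009836 115.61898756]
 [234.65367119 135.30034837]]
top [135 142] 80 [122 140] [139 150]
axis [-0.97461422  0.22389086] mean [130.675 143.95 ] proj vertical [[135.38888764 142.22039435]
 [143.75667386 151.59507225]]
```

```bash
cat > tilt.py <<'E'
from h import *
def tilt(h=.077,yaw=None,pr=True):
    o=telemetry.get_obs();S=snapshot("side");cs=cam(S)
    yaw=o["orientation"][2] if yaw is None else yaw
    g=np.array(o["tool_pos"])-[0,0,.159]
    m=cv2.inRange(cv2.cvtColor(S["frame"],cv2.COLOR_RGB2HSV),(105,130,40),(130,255,255))
    uv=proj(S,cs,g)[0].astype(int);k=np.zeros_like(m);k[uv[1]-30:uv[1]+60,uv[0]-35:uv[0]+35]=1
    M=(m>0)&(k>0);res=[]
    for t in range(-40,21,2):
        R=Ro.from_euler("yz",[t,yaw],degrees=True).as_matrix()
        q=proj(S,cs,(box(.018,.046,.095)-[0,0,h])@R.T+g).astype(np.float32)
        i=np.zeros(m.shape,np.uint8);cv2.fillConvexPoly(i,np.round(cv2.convexHull(q)[:,0]).astype(np.int32),1)
        # blue px outside model, and penalise model area not blue below the grasp
        res.append((int((M&(i==0)).sum()),int((i>0).sum()-(M&(i>0)).sum()),t))
    print(M.sum(),[(r[2],r[0],r[1]) for r in sorted(res,key=lambda r:r[0]+r[1])[:6]])
    return S,cs,M,g
if __name__=="__main__": tilt()
E
python3 tilt.py
```

```text
174 [(-30, 4, 210), (-28, 3, 212), (-32, 9, 221), (-34, 20, 215), (-36, 40, 214), (-26, 6, 251)]
```

```bash
python3 - <<'E'
from tilt import *
for h in(.07,.075,.08,.085,.09): print(h);S,cs,M,g=tilt(h)
s,c,o=wrist("w9")
print(proj(S,cs,g))
cv2.imwrite("pics/s9.png",np.hstack([cv2.resize(S["frame"][80:180,180:300],None,fx=4,fy=4)[:, :],cv2.resize(s["frame"][100:300,150:350],None,fx=1.5,fy=2)])[:,:,::-1])
E
```

```text
0.07
176 [(-28, 4, 225), (-30, 6, 233), (-34, 34, 206), (-32, 16, 226), (-26, 1, 259), (-36, 40, 223)]
0.075
172 [(-28, 4, 218), (-30, 2, 221), (-32, 12, 213), (-26, 2, 232), (-34, 30, 206), (-36, 35, 215)]
0.08
175 [(-32, 16, 191), (-30, 8, 203), (-34, 34, 200), (-36, 33, 206), (-26, 3, 239), (-24, 5, 238)]
0.085
172 [(-30, 17, 199), (-32, 23, 208), (-28, 16, 231), (-34, 34, 218), (-36, 50, 212), (-38, 55, 219)]
0.09
173 [(-30, 20, 227), (-28, 20, 231), (-34, 34, 223), (-32, 22, 235), (-26, 19, 248), (-36, 55, 228)]
[[234.10320512 115.60663714]]
```

View pics/s9.png

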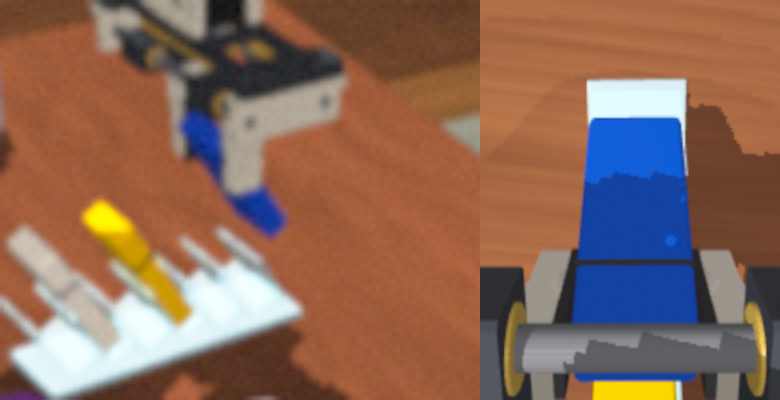

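The last picture shows the blue case gripped but still leaning 30°, with its foot at (275,225) having slipped past the last plate. I'll put it back in the slot deeper and pivot it again there.

```bash
python3 -m creep '[[[0,0,-0.092,0,0],[-0.121,0,0,0,0],[-0.121,0,0,0,0],[0,0,0,0,0],[0,0,0.036,0,0],[0,0,0.036,0,0],[0,0,0,0,0]]]' && python3 -c "
from plant import telemetry as t
o=t.get_obs();print(o['tool_pos'],o['orientation'])"
```

```text
clock: 21.33
tool_pos: [0.5976, 0.2173, 0.2937]
orientation: [179.9, 0.1, 5.0]
force: [-0.6, -0.4, -1.6]
opening: 0.0458
gripper_force: 30.0
[0.5975555  0.21734693 0.29365559] [1.79949459e+02 1.29181828e-01 5.04103165e+00]
```

```bash
python3 -m creep '[[[0.015,0,0,0,0],[0.02,0,0.0346,0,0],[0.02,0,0.0346,0,0],[0.02,0,0.0346,0,0],[0.018,0,0.031,0,0],[0,0,0,0,0],[0,0,0,0,0]]]' && python3 -m creep '[[[0.015,0,-0.006,0,0],[0.015,0,-0.008,0,0],[0,0,0,0,0],[0,0,0,0,0]]]' && python3 tilt.py
```

```text
clock: 21.92
tool_pos: [0.6163, 0.219, 0.2678]
orientation: [179.9, 0.1, 5.0]
force: [-0.2, 0.2, -0.9]
opening: 0.046
gripper_force: 30.0
clock: 22.25
tool_pos: [0.6214, 0.2194, 0.2713]
orientation: [180.0, 0.1, 5.1]
force: [-5.0, -0.6, -2.6]
opening: 0.0459
gripper_force: 30.0
163 [(-26, 3, 228), (-28, 6, 227), (-32, 24, 211), (-30, 17, 224), (-22, 1, 254), (-24, 1, 257)]
```

Contact now shows as −5 N in x. Continuing the arc in small steps.

```bash
python3 -m creep '[[[0.025,0,-0.014,0,0],[0.025,0,-0.014,0,0],[0,0,0,0,0],[0,0,0,0,0]]]' && python3 tilt.py && python3 -m creep '[[[0.028,0,-0.012,0,0],[0.028,0,-0.011,0,0],[0,0,0,0,0],[0,0,0,0,0]]]' && python3 tilt.py
```

```text
clock: 22.63
tool_pos: [0.6321, 0.2204, 0.2772]
orientation: [180.0, 0.0, 5.1]
force: [-3.7, -1.7, -3.4]
opening: 0.0457
gripper_force: 30.0
228 [(-18, 6, 215), (-20, 19, 213), (-16, 3, 233), (-12, 1, 244), (-14, 2, 254), (-22, 41, 225)]
clock: 23.02
tool_pos: [0.6433, 0.2214, 0.2817]
orientation: [180.0, -0.0, 5.1]
force: [-3.7, -0.9, -3.8]
opening: 0.0459
gripper_force: 30.0
281 [(-4, 7, 234), (-2, 5, 237), (-10, 12, 234), (-8, 2, 244), (-6, 1, 246), (-12, 28, 231)]
```

```bash
python3 -m creep '[[[0.017,0,-0.004,0,0],[0.016,0,-0.002,0,0],[0,0,0,0,0],[0,0,0,0,0]]]' && python3 tilt.py; python3 - <<'E'
from tilt import *
S,cs,M,g=tilt();r=np.argwhere(M)
for v in range(r[:,0].min(),r[:,0].max()+1,3):
    c=r[r[:,0]==v][:,1]
    if len(c): print(v,c.min(),c.max(),end=" | ")
for t in(-5,0,5):
    R=Ro.from_euler("yz",[t,5],degrees=True).as_matrix();print(t,np.round(proj(S,cs,(box(.018,.046,.095)-[0,0,.077])@R.T+g)).tolist())
E
```

```text
clock: 23.4
tool_pos: [0.6496, 0.2221, 0.2832]
orientation: [180.0, -0.0, 5.1]
force: [-4.7, -1.1, -1.0]
opening: 0.0457
gripper_force: 30.0
310 [(-2, 10, 216), (0, 3, 234), (-6, 12, 228), (-4, 23, 226), (2, 3, 248), (4, 3, 257)]
309 [(-2, 8, 215), (-6, 10, 227), (0, 3, 235), (-4, 21, 225), (2, 3, 249), (4, 3, 258)]
110 229 231 | 113 227 234 | 116 228 235 | 119 228 235 | 122 229 236 | 125 229 235 | 128 229 235 | 131 229 238 | 134 230 240 | 137 230 241 | 140 231 241 | 143 234 241 | -5 [[240.0, 147.0], [236.0, 117.0], [231.0, 140.0], [228.0, 110.0], [245.0, 145.0], [242.0, 114.0], [236.0, 138.0], [233.0, 108.0]]
0 [[237.0, 147.0], [237.0, 116.0], [229.0, 140.0], [228.0, 110.0], [243.0, 146.0], [243.0, 115.0], [234.0, 139.0], [234.0, 108.0]]
5 [[235.0, 148.0], [237.0, 116.0], [227.0, 141.0], [229.0, 109.0], [241.0, 146.0], [243.0, 115.0], [232.0, 140.0], [234.0, 108.0]]
```

```bash
python3 -m creep '[[[0.008,0,0,0,0],[0,0,0,0,0],[0,0,-0.1,0,0],[0,0,-0.1,0,0],[0,0,-0.1,0,0],[0,0,0,-0.076,0],[0,0,0,-0.076,0],[0,0,0,0,0]]]' && python3 - <<'E'
from tilt import *
S,cs,M,g=tilt()
o=telemetry.get_obs();print(o["tool_pos"],o["orientation"])
T=snapshot("top");ct=cam(T);s,c,o=wrist("w10")
yaw=o["orientation"][2]
# joint fit of tilt, h, dx in grip from wrist + side blue masks
def blue(s,uv,w):
    m=cv2.inRange(cv2.cvtColor(s["frame"],cv2.COLOR_RGB2HSV),(105,130,40),(130,255,255))>0
    k=np.zeros_like(m);k[max(0,uv[1]-w):uv[1]+w,max(0,uv[0]-w):uv[0]+w]=1;return m&k
views=[(s,c),(S,cs),(T,ct)]
for n,(a,b) in zip("wst",views):
    uv=proj(a,b,g-[0,0,.03])[0].astype(int);m=blue(a,uv,90 if n=="w" else 45);p=np.argwhere(m)[:,::-1]
    print(n,m.sum(),p.min(0),p.max(0))
    if n=="w":
        for r in range(p[:,1].min(),p[:,1].max(),8):
            q=p[p[:,1]==r][:,0];print((r,q.min(),q.max()),end=" ")
        print()
    for t in(-6,-3,0,3,6):
        R=Ro.from_euler("yz",[t,yaw],degrees=True).as_matrix();print(t,np.round(proj(a,b,(box(.018,.046,.095)-[0,0,.077])@R.T+g)).astype(int).tolist())
E
```

```text
clock: 24.17
tool_pos: [0.6524, 0.2228, 0.3449]
orientation: [-180.0, -0.3, 19.1]
force: [0.1, -0.5, -1.3]
opening: 0.046
gripper_force: 30.0
441 [(-2, 3, 184), (-4, 3, 201), (0, 1, 207), (-6, 16, 205), (4, 0, 225), (-8, 31, 209)]
[0.65213695 0.22264574 0.3442442 ] [-179.97295776   -0.23223391   18.65449297]
w 4862 [211 197] [295 293]
(197, np.int64(228), np.int64(278)) (205, np.int64(225), np.int64(281)) (213, np.int64(223), np.int64(283)) (221, np.int64(221), np.int64(285)) (229, np.int64(219), np.int64(287)) (237, np.int64(218), np.int64(225)) (245, np.int64(215), np.int64(291)) (253, np.int64(213), np.int64(293)) (261, np.int64(212), np.int64(294)) Traceback (most recent call last):
  File "<stdin>", line 16, in <module>
    return umr_minimum(a, axis, None, out, keepdims, initial, where)
ValueError: zero-size array to reduction operation minimum which has no identity
```

```bash
python3 - <<'E'
from h import *
s,c,o=wrist();g=np.array(o["tool_pos"])-[0,0,.159];yaw=o["orientation"][2]
p=np.argwhere(cv2.inRange(cv2.cvtColor(s["frame"],cv2.COLOR_RGB2HSV),(105,130,40),(130,255,255))>0)
for dx in(-.002,0,.002):
  for h in(.073,.077,.081):
    print(dx,h,[(t,np.round(proj(s,c,(np.array([[.009+dx,.023,0],[.009+dx,-.023,0],[.009+dx,.023,.095]])-[0,0,h])@Ro.from_euler("yz",[t,yaw],degrees=True).as_matrix().T+g)[[0,1,2],[0,0,1]],1).tolist(),round(proj(s,c,(np.array([[.009+dx,.023,0]])-[0,0,h])@Ro.from_euler("yz",[t,yaw],degrees=True).as_matrix().T+g)[0,1],1)) for t in(-4,-2,0,2)])
f=s["frame"];print([f[r,252].tolist() for r in range(190,204,2)])
E
```

```text
-0.002 0.073 [(-4, [225.3, 281.6, 267.2], np.float64(194.0)), (-2, [225.4, 281.5, 265.5], np.float64(196.7)), (0, [225.6, 281.4, 263.9], np.float64(199.6)), (2, [225.7, 281.2, 262.3], np.float64(202.4))]
-0.002 0.077 [(-4, [225.8, 281.2, 262.2], np.float64(192.1)), (-2, [225.9, 281.0, 260.8], np.float64(195.0)), (0, [226.0, 280.9, 259.5], np.float64(198.0)), (2, [226.1, 280.8, 258.1], np.float64(200.9))]
-0.002 0.081 [(-4, [226.2, 280.7, 257.5], np.float64(190.4)), (-2, [226.3, 280.6, 256.4], np.float64(193.4)), (0, [226.5, 280.4, 255.3], np.float64(196.4)), (2, [226.6, 280.3, 254.2], np.float64(199.5))]
0 0.073 [(-4, [225.2, 281.7, 263.8], np.float64(191.7)), (-2, [225.4, 281.6, 262.1], np.float64(194.5)), (0, [225.5, 281.4, 260.3], np.float64(197.3)), (2, [225.6, 281.3, 258.6], np.float64(200.1))]
0 0.077 [(-4, [225.7, 281.3, 258.9], np.float64(189.9)), (-2, [225.8, 281.1, 257.4], np.float64(192.8)), (0, [226.0, 281.0, 256.0], np.float64(195.7)), (2, [226.1, 280.8, 254.6], np.float64(198.6))]
0 0.081 [(-4, [226.1, 280.8, 254.2], np.float64(188.2)), (-2, [226.3, 280.6, 253.1], np.float64(191.2)), (0, [226.4, 280.5, 251.9], np.float64(194.2)), (2, [226.5, 280.4, 250.8], np.float64(197.3))]
0.002 0.073 [(-4, [225.1, 281.8, 260.4], np.float64(189.4)), (-2, [225.3, 281.7, 258.6], np.float64(192.2)), (0, [225.4, 281.5, 256.7], np.float64(195.0)), (2, [225.6, 281.4, 254.9], np.float64(197.8))]
0.002 0.077 [(-4, [225.6, 281.3, 255.5], np.float64(187.6)), (-2, [225.7, 281.2, 254.0], np.float64(190.5)), (0, [225.9, 281.0, 252.5], np.float64(193.4)), (2, [226.0, 280.9, 251.0], np.float64(196.4))]
0.002 0.081 [(-4, [226.0, 280.9, 250.9], np.float64(185.9)), (-2, [226.2, 280.7, 249.7], np.float64(188.9)), (0, [226.3, 280.6, 248.5], np.float64(192.0)), (2, [226.5, 280.4, 247.3], np.float64(195.0))]
[[220, 247, 255], [220, 247, 255], [220, 247, 255], [208, 235, 244], [19, 55, 139], [18, 55, 139], [19, 54, 139]]
```

```bash
python3 -m creep '[[[-0.1485,0.1262,0,0,0],[-0.1485,0.1262,0,0,0],[-0.1485,0.1262,0,0,0],[-0.1485,0.1262,0,0,0],[-0.1485,0.1262,0,0,0],[-0.1485,0.1262,0,0,0],[-0.1485,0.1262,0,0,0],[-0.1485,0.1262,0,0,0]]]' && python3 -m creep '[[[0,0,0,0,0],[0,0,0,0,0],[0,0,0,0,0]]]'; python3 - <<'E'
from tilt import *
o=telemetry.get_obs();print(o["tool_pos"],o["orientation"])
S,cs,M,g=tilt()
T=snapshot("top");ct=cam(T)
s,c,o=wrist("w11");yaw=o["orientation"][2]
# chalk +x.. edges: project tray frame points to wrist for compare
hsv=cv2.cvtColor(s["frame"],cv2.COLOR_RGB2HSV)
om=nets.masks_of(s,"chalk_box")
t=np.radians(18.7);tc=np.array([.5296,-.0318]);ex=np.array([np.cos(t),np.sin(t)])
for m in om[:2]:
    x0=[*(tc-.0112*ex),18.7];r=m["region"];print(m["uv"],m["confidence"],r.sum());f=fit(s,c,r,box(.034,.046,.075),x0,z=.004);print(f,(f[0][:2]-tc)@ex)
print("tray",fit(s,c,colmask(s,*LIME,proj(s,c,[*(tc+.052*ex),.036])[0]),box(.1105,.06,.036),[.5296,-.0318,18.7]))
E
```

```text
clock: 25.03
tool_pos: [0.4902, -0.0466, 0.3432]
orientation: [180.0, -0.1, 18.6]
force: [1.3, -1.3, -1.2]
opening: 0.0456
gripper_force: 30.0
clock: 25.28
tool_pos: [0.4916, -0.0455, 0.3435]
orientation: [180.0, -0.1, 18.6]
force: [-0.0, 0.4, -1.0]
opening: 0.0458
gripper_force: 30.0
[ 0.49162847 -0.04546848  0.34346165] [ 1.79982302e+02 -8.87597183e-02  1.86175093e+01]
633 [(-4, 11, 291), (-2, 1, 308), (2, 7, 302), (0, 7, 307), (-6, 48, 275), (4, 7, 320)]
[251.7, 164.2] 0.55 1966
(array([ 0.5169, -0.0351, 20.0083]), np.float64(0.067)) -0.013087593396307235
[450.7, 294.3] 0.39 93
(array([ 0.519 , -0.0354, 18.7   ]), np.float64(1.0)) -0.011194635710216286
tray (array([ 0.5293, -0.0322, 18.6924]), np.float64(0.016))
```

```bash
python3 -m creep '[[[0,0,0.1,0,0],[0,0,0.1,0,0],[0,0,0.1,0,0],[0,0,0,0,0],[0,0,0,0,0],[0,0,0,0,0]]]' && python3 -m creep '[[[0,0,0.03,0,0],[0,0,0.03,0,0],[0,0,0,0,0],[0,0,0,0,0]]]'; python3 tilt.py
```

```text
clock: 25.98
tool_pos: [0.4921, -0.0446, 0.2832]
orientation: [180.0, -0.0, 18.8]
force: [0.7, 0.6, 2.2]
opening: 0.0457
gripper_force: 30.0
clock: 26.32
tool_pos: [0.4921, -0.0448, 0.2729]
orientation: [180.0, -0.1, 18.8]
force: [-5.1, 1.9, 19.1]
opening: 0.0456
gripper_force: 30.0
456 [(-22, 180, 343), (-26, 196, 334), (-20, 169, 369), (-24, 200, 340), (-28, 213, 329), (-36, 271, 275)]
```

```bash
python3 -m creep '[[[0,0,-0.05,0,0],[0,0,-0.05,0,0],[0,0,0,0,0],[0,0,0,0,0]]]'; python3 - <<'E'
from tilt import *
o=telemetry.get_obs();yaw=o["orientation"][2];print(o["tool_pos"])
S,cs,M,g=tilt()
hsv=cv2.cvtColor(S["frame"],cv2.COLOR_RGB2HSV)
uv=proj(S,cs,g)[0].astype(int);print(uv)
print({t:np.round(proj(S,cs,(box(.018,.046,.095)-[0,0,.077])@Ro.from_euler("yz",[t,yaw],degrees=True).as_matrix().T+g)).astype(int).tolist() for t in(0,)})
for v in range(uv[1]-34,uv[1]+60,3):
    row=""
    for u in range(uv[0]-34,uv[0]+50,2):
        h,s_,v_=hsv[v,u]; row+="B" if 105<=h<=130 and s_>130 and v_>40 else "P" if 130<h<150 and s_>90 else "G" if 35<=h<=50 and s_>120 else "O" if 5<h<=18 and s_>200 and v_>150 else "W" if s_<40 and v_>140 else "."
    print(v,row)
E
```

```text
clock: 26.7
tool_pos: [0.4915, -0.0451, 0.2915]
orientation: [-180.0, -0.1, 18.7]
force: [-0.1, -0.2, -1.0]
opening: 0.0459
gripper_force: 30.0
[ 0.49149897 -0.04510302  0.2914589 ]
463 [(-26, 202, 325), (-24, 192, 352), (-40, 291, 265), (-28, 224, 335), (-30, 237, 328), (-18, 178, 392)]
[225 179]
{0: [[230, 214], [229, 178], [216, 205], [214, 170], [236, 210], [235, 175], [222, 202], [220, 167]]}
145 WWW......WWWWWWW..........WW..............
148 ............WWWW..........................
151 ..........................................
154 W...................WW....................
157 ............W.............................
160 .WW..........WWW..........................
163 WWWWW.WWBB..........................WW....
166 WWWWWW.BBBBBBB...................WWW.W....
169 WWWWWWW.BBBBBBB................WWWWWWW....
172 WWWWWWWW.BBBBBBB........WW..WWWWWWWW......
175 WWWWWWWW.BBBBBBBBB......WWWWWWWW..........
178 W..W......BBBBBBBB..WWWWWWW.WW............
181 PP.........BBBBBBBB.WWWWWWWWWWW...........
184 PP.........BBBBBBBB.WWWWWWWWWWWWW.........
187 PP..........BBBBBBB.WWWWWWWWWWWWW.........
190 PP...........BBBBBB.WWWWWWWWWWWWW.........
193 PP.............BBBBBWW.....WWWWWW.........
196 PP...............PBBB.....O.WWWW..........
199 PP..............OO...OO..OO.WWWWWG........
202 PP..............OOOOOOOOOOO.WWWWWGGG......
205 PPP.............OOOOOOOOOOO.WWWWWGGG......
208 PPP............G..OOOOOOOOO.WWW.GGGG......
211 PPP.........GGGGWW..OOOOO...W.GGGGGG......
214 P..........GGGGG...WW....W.GGGGGGGGG......
217 ............GGGG.OO..WWW.GGGGGGGGGG.......
220 ............GGGGGG.OO.GGGGGGGGGGG.........
223 ............GGGGGGGGGGGGGGGGGG............
226 .............GGGGGGGGGGGGGGG..............
229 ...............GGGGGGGGGGG................
232 .................GGGGGGG..................
235 ...................GG.....................
238 ..........................................
```

```bash
python3 -m creep '[[[0,0,-0.15,0,0],[0,0,-0.15,0,0],[-0.1,0,0,0,0],[-0.1,0,0,0,0],[0,0,0,0,0],[0,0,0,0,0]]]'; cat > fith.py <<'E'
from h import *
def run(x0=(-20,.077,0)):
    o=telemetry.get_obs();yaw=o["orientation"][2];g=np.array(o["tool_pos"])-[0,0,.159]
    s,c,_=wrist();S=snapshot("side");T=snapshot("top")
    V=[]
    for k,(a,b) in enumerate([(s,c),(S,cam(S)),(T,cam(T))]):
        m=cv2.inRange(cv2.cvtColor(a["frame"],cv2.COLOR_RGB2HSV),(105,130,40),(130,255,255))
        uv=proj(a,b,g)[0].astype(int);w=130 if k==0 else 40
        K=np.zeros_like(m);K[max(0,uv[1]-w):uv[1]+w,max(0,uv[0]-w):uv[0]+w]=1
        V.append((a,b,(m>0)&(K>0)))
    def img(p,a,b):
        R=Ro.from_euler("yz",[p[0],yaw],degrees=True).as_matrix()
        q=proj(a,b,(box(.018,.046,.095)+[p[2],0,-p[1]])@R.T+g).astype(np.float32)
        i=np.zeros((384,512),np.uint8);cv2.fillConvexPoly(i,np.round(cv2.convexHull(q)[:,0]*16).astype(np.int32),1,shift=4);return i>0
    def f(p,full=False):
        r=[]
        for k,(a,b,m) in enumerate(V[:2]):
            i=img(p,a,b);r.append((3*(m&~i).sum()+(i&~m).sum())/max(m.sum(),1))
        return r if full else sum(r)
    best=None
    for t in range(-36,10,3):
        for h in(.065,.071,.077,.083,.089):
            for dx in(-.006,-.003,0,.003,.006):
                v=f((t,h,dx));
                if best is None or v<best[0]: best=(v,(t,h,dx))
    r=minimize(f,best[1],method="Nelder-Mead",options=dict(initial_simplex=np.array(best[1])+np.array([[0,0,0],[2,0,0],[0,.003,0],[0,0,.003]])))
    print("tilt,h,dx",best,np.round(r.x,4),round(r.fun,3),np.round(f(r.x,True),3),"tool",np.round(o["tool_pos"],4),np.round(yaw,2))
    return V,r.x,g
if __name__=="__main__": run()
E
python3 fith.py
```

```text
clock: 27.25
tool_pos: [0.4526, -0.0584, 0.3508]
orientation: [-180.0, 0.0, 18.7]
force: [0.6, 0.3, -0.9]
opening: 0.0458
gripper_force: 30.0
tilt,h,dx (np.float64(2.3082923170979055), (-18, 0.065, -0.006)) [-1.37824e+01  6.09000e-02 -1.16000e-02] 2.131 [1.041 1.09 ] tool [ 0.4526 -0.0584  0.3508] 18.73
```

```bash
python3 - <<'E'
from h import *
o=telemetry.get_obs();yaw=o["orientation"][2];g=np.array(o["tool_pos"])-[0,0,.159]
s,c,_=wrist();S=snapshot("side");cs=cam(S)
def show(a,b,x0,x1,y0,y1,dx,dy):
    hsv=cv2.cvtColor(a["frame"],cv2.COLOR_RGB2HSV)
    for v in range(y0,y1,dy):
        row=""
        for u in range(x0,x1,dx):
            h,s_,v_=hsv[v,u]; row+="B" if 105<=h<=130 and s_>130 and v_>40 else "P" if 130<h<150 and s_>90 else "G" if 35<=h<=50 and s_>120 else "O" if 5<h<=18 and s_>200 and v_>150 else "W" if s_<40 and v_>140 else "."
        print(v,row)
uv=proj(S,cs,g)[0].astype(int);print(uv)
show(S,cs,uv[0]-40,uv[0]+70,uv[1]-34,uv[1]+80,2,3)
print(proj(s,c,g));show(s,c,180,320,100,300,4,6)
for t in(0,-15,-30): print(t,[np.round(proj(a,b,(box(.018,.046,.095)-[0,0,.077])@Ro.from_euler("yz",[t,yaw],degrees=True).as_matrix().T+g)).astype(int).tolist() for a,b in((S,cs),(s,c))])
E
```

```text
[210 163]
129 W..WW.........WWWWW....................................
132 W......................................................
135 W......................................................
138 .......................................................
141 ...............WW......................................
144 ........WWW.............................WW.............
147 ..........BBBB.......................WWWWW.............
150 .........BBBBBBBB.................WWWWWW.W.............
153 ..........BBBBBBBB.........W...WWWWWWWWWWW.............
156 .....WW...PBBBBBBBBB.......WWWWWWWWWWWWWWWW............
159 .......W....BBBBBBBB....WWWWWW.WWWWWWWWW.WW............
162 ........WWWW.BBBBBBBB.WWWWW..WWWWWWWWW.................
165 .........WWWW.BBBBBBBB.WWWWWWWWWW......................
168 ......WWWWWWWW.BBBBBBBBWWWWWW..........................
171 .......WWWWWWWWBBBBBBBBWWWWW...........................
174 ..........WWWWW.BBBBBB.WWWWW...........................
177 ...........WWW.W.BBBBBBWWW.............................
180 ....PPPPPPPP........BBBBB.............WW...............
183 ...PPP
[... 2480 characters left out ...]
...................
292 ........BBBBBBBBBBBBBBBBBBBBBP.....
298 ........BBBBBBBBBBBBBBBBBBBBBB.....
0 [[[216, 200], [215, 162], [202, 191], [199, 153], [223, 196], [221, 158], [208, 188], [206, 150]], [[280, 215], [298, 286], [227, 215], [210, 286], [281, 195], [300, 255], [226, 195], [208, 255]]]
-15 [[[223, 196], [213, 164], [209, 187], [198, 156], [229, 191], [219, 158], [214, 182], [204, 150]], [[281, 193], [297, 289], [226, 193], [211, 289], [282, 174], [300, 266], [225, 174], [208, 266]]]
-30 [[[230, 190], [212, 166], [215, 182], [196, 158], [235, 183], [217, 159], [220, 175], [202, 151]], [[283, 171], [295, 290], [224, 171], [212, 290], [284, 154], [299, 275], [222, 154], [209, 275]]]
```

```bash
cat > fith2.py <<'E'
from h import *
from scipy.optimize import differential_evolution
def run(bounds=((-60,25),(.02,.1),(-.03,.03)),views="ws"):
    o=telemetry.get_obs();yaw=o["orientation"][2];g=np.array(o["tool_pos"])-[0,0,.159]
    s,c,_=wrist();S=snapshot("side");cs=cam(S);V=[]
    for n,a,b in (("w",s,c),("s",S,cs)):
        if n not in views: continue
        hsv=cv2.cvtColor(a["frame"],cv2.COLOR_RGB2HSV)
        m=cv2.inRange(hsv,(103,110,35),(132,255,255));m=cv2.morphologyEx(m,cv2.MORPH_CLOSE,np.ones((3,3)))
        uv=proj(a,b,g)[0].astype(int);w=130 if n=="w" else 50
        K=np.zeros_like(m);K[max(0,uv[1]-w):uv[1]+w,max(0,uv[0]-w):uv[0]+w]=1
        gray=(hsv[:,:,1]<75)|(hsv[:,:,2]<45)
        if n=="w": gray[258:]=True; m=m.copy(); m[258:]=0
        gray=cv2.dilate(gray.astype(np.uint8),np.ones((3,3)))>0
        V.append((a,b,(m>0)&(K>0),gray&~(m>0)))
    def f(p,full=False):
        R=Ro.from_euler("yz",[p[0],yaw],degrees=True).as_matrix();P=(box(.018,.046,.095)+[p[2],0,-p[1]])@R.T+g;r=[]
        for a,b,m,ig in V:
            q=proj(a,b,P).astype(np.float32)
            i=np.zeros((384,512),np.uint8);cv2.fillConvexPoly(i,np.round(cv2.convexHull(q)[:,0]*16).astype(np.int32),1,shift=4);i=i>0
            r.append(((m^i)&~ig).sum()/m.sum())
        return r if full else sum(r)
    r=differential_evolution(f,bounds,seed=1,maxiter=60,popsize=20,tol=1e-4)
    print("tilt,h,dx",np.round(r.x,4),np.round(f(r.x,True),3),"tool",np.round(o["tool_pos"],4),np.round(yaw,2))
    return r.x,g
if __name__=="__main__":
    run();run(views="s");run(views="w")
E
python3 fith2.py
```

```text
tilt,h,dx [-2.23804e+01  3.29000e-02 -1.20000e-02] [0.013 0.011] tool [ 0.4539 -0.058   0.3506] 18.75
tilt,h,dx [-2.18799e+01  3.24000e-02 -1.17000e-02] [0.004] tool [ 0.4538 -0.058   0.3507] 18.75
tilt,h,dx [-2.3408  0.0464 -0.0069] [0.005] tool [ 0.4537 -0.058   0.3507] 18.75
```

```bash
cat > ck.py <<'E'
from h import *
tc=np.array([.5295,-.032]);t=np.radians(18.7);ex=np.array([np.cos(t),np.sin(t)]);ey=np.array([-ex[1],ex[0]])
s,c,o=wrist()
for n,(a,b) in dict(w=(s,c),s=(lambda S:(S,cam(S)))(snapshot("side"))).items():
    for q,pts,off in(("chalk_box",box(.034,.046,.075),-.0122),("tin",cyl(.023,.08),.028)):
        x0=[*(tc+off*ex),18.7];uv=proj(a,b,[x0[0],x0[1],.05])[0]
        M=[m for m in nets.masks_of(a,q) if np.linalg.norm(np.array(m["uv"])-uv)<25]
        if M: f=fit(a,b,M[0]["region"],pts,x0,z=.004);d=f[0][:2]-tc;print(n,q,"along",round(d@ex*1e3,1),"lat",round(d@ey*1e3,1),"yaw",f[0][2],"res",f[1])
        else: print(n,q,"none")
E
python3 ck.py
```

```text
w chalk_box none
w tin along 27.5 lat 0.3 yaw 26.2371 res 0.053
s chalk_box along -11.9 lat 5.2 yaw -0.236 res 0.232
s tin along 49.7 lat 19.3 yaw 3.8188 res 0.319
```

```bash
python3 -m creep '[[[0.0935,0,0,0,0],[0.0935,0,0,0,0],[0,0,0,0,0],[0,0,0,0,0],[0,0,0,0,0]]]'; python3 ck.py; python3 fith2.py; python3 - <<'E'
from h import *
s,c,o=wrist();tc=np.array([.5295,-.032]);t=np.radians(18.7);ex=np.array([np.cos(t),np.sin(t)])
hsv=cv2.cvtColor(s["frame"],cv2.COLOR_RGB2HSV)
for v in range(90,262,6):
    print(v,"".join("B" if 105<=h<=130 and a>130 and b>40 else "G" if 35<=h<=50 and a>120 else "O" if 5<h<=18 and a>200 and b>150 else "o" if 2<h<=18 and a>200 and b>80 else "W" if a<40 and b>140 else "." for h,a,b in hsv[v,200:310:3]))
print(np.round(proj(s,c,[[*(tc+x*ex),z] for x,z in((-.0283,.079),(-.0303,.079),(.0057,.079),(-.05125,.036),(-.05525,.036))])).tolist())
E
```

```text
clock: 28.52
tool_pos: [0.4884, -0.0462, 0.3507]
orientation: [-180.0, 0.1, 18.7]
force: [-0.7, -0.6, -0.6]
opening: 0.0457
gripper_force: 30.0
w chalk_box along -13.2 lat 1.3 yaw 18.8079 res 0.089
w tin along 27.7 lat 1.0 yaw 26.2833 res 0.069
s chalk_box none
s tin along 53.1 lat 23.7 yaw 3.1835 res 0.35
tilt,h,dx [-2.1661e+01  3.2900e-02 -1.1300e-02] [0.014 0.021] tool [ 0.4885 -0.0463  0.3512] 18.74
tilt,h,dx [-2.09112e+01  3.33000e-02 -1.22000e-02] [0.022] tool [ 0.4886 -0.0462  0.3512] 18.74
tilt,h,dx [-3.6681  0.0431 -0.0065] [0.005] tool [ 0.4887 -0.0462  0.3511] 18.74
90 .........GGGGGG.WWWW.GGGGGGG.........
96 ........GGGGWWWWWWWWWWWWGGGG.........
102 .........G.WWWWWWWWWWWWWWGGG.........
108 .........GWWWWWWWWWWWWWWWWGG.........
114 ..........WWWWWWWWWWWWWWWWWG.........
120 ..........WWWWWWWWWWWWWWWWWG.........
126 .........GWWWWWWWWWWWWWWWWGG.........
132 .........GGWWWWWWWWWWWWWWGGG.........
138 .........GGWWWWWWWWWWWWWWGGG.........
144 .........GOOOOOOOOOOOOOOOOG..........
150 .........G...............OG..........
156 .........G...............OG..........
162 .........G...............OG..........
168 .........G...............OG..........
174 .........GO..............OG..........
180 .........GGGGGGGGGGGGGGGGGG..........
186 .........GGGGGGGGGGGGGGGGGG..........
192 .....................................
198 .....................................
204 .....................................
210 .....................................
216 .......BBBBBBBBBBBBBBBBBBBBBB........
222 .......BBBBBBBBBBBBBBBBBBBBBB........
228 WWW....BBBBBBBBBBBBBBBBBBBBBBB...WWWW
234 WWW...BBBBBBBBBBBBBBBBBBBBBBBB....WWW
240 WW....BBBBBBBBBBBBBBBBBBBBBBBB....WWW
246 W.....BBBBBBBBBBBBBBBBBBBBBBBBB....WW
252 .....BBBBBBBBBBBBBBBBBBBBBBBBBB.....W
258 .....BBBBBBBBBBBBBBBBBBBBBBBBBB......
[[253.0, 177.0], [253.0, 179.0], [253.0, 142.0], [253.0, 187.0], [253.0, 191.0]]
```

```bash
python3 -m creep '[[[0,0,0.15,0,0],[0,0,0.15,0,0],[0,0,0.15,0,0],[0,0,0.1,0,0],[0,0,0,0,0],[0,0,0,0,0],[0,0,0,0,0]]]' && python3 -m creep '[[[0,0,0.02,0,0],[0,0,0.02,0,0],[0,0,0,0,0],[0,0,0,0,0]]]'; python3 fith2.py
```

```text
clock: 29.75
tool_pos: [0.4895, -0.046, 0.2421]
orientation: [180.0, -0.1, 18.8]
force: [0.4, 0.2, -0.2]
opening: 0.0457
gripper_force: 30.0
clock: 30.08
tool_pos: [0.4888, -0.0461, 0.2333]
orientation: [180.0, -0.0, 18.7]
force: [-1.7, -0.7, -0.8]
opening: 0.0458
gripper_force: 30.0
tilt,h,dx [-1.76196e+01  2.02000e-02 -1.42000e-02] [0.009 0.13 ] tool [ 0.4888 -0.0461  0.2333] 18.74
tilt,h,dx [-2.42616e+01  3.88000e-02 -1.02000e-02] [0.028] tool [ 0.4889 -0.0461  0.2333] 18.75
tilt,h,dx [ 2.24769e+01  2.03000e-02 -8.00000e-04] [0.] tool [ 0.4889 -0.0461  0.2332] 18.75
```

```bash
python3 -m creep '[[[0.012,0,0.01,0,0],[0.008,0,0.015,0,0],[0,0,0,0,0],[0,0,0,0,0]]]' && python3 -m creep '[[[0.01,0,0.01,0,0],[0.01,0,0.005,0,0],[0,0,0,0,0],[0,0,0,0,0]]]'; python3 -c "
from fith2 import *
run(views='s')"
```

```text
clock: 30.72
tool_pos: [0.4924, -0.0449, 0.2275]
orientation: [-180.0, 0.1, 18.7]
force: [-0.9, 0.1, -1.6]
opening: 0.0455
gripper_force: 30.0
clock: 31.05
tool_pos: [0.494, -0.0445, 0.2238]
orientation: [-180.0, 0.4, 18.7]
force: [-6.8, -2.6, -0.2]
opening: 0.0459
gripper_force: 30.0
tilt,h,dx [-2.30785e+01  3.26000e-02 -1.11000e-02] [0.036] tool [ 0.494  -0.0445  0.2238] 18.69
```

```bash
python3 -m creep '[[[0.01,0,-0.003,0,0],[0.01,0,-0.003,0,0],[0,0,0,0,0],[0,0,0,0,0]]]' && python3 -m creep '[[[0.01,0,-0.002,0,0],[0.01,0,0,0,0],[0,0,0,0,0],[0,0,0,0,0]]]'; python3 -c "
from fith2 import *
run(views='s')"
```

```text
clock: 31.48
tool_pos: [0.496, -0.0436, 0.2242]
orientation: [-179.9, 0.7, 18.6]
force: [-12.3, -2.8, 0.4]
opening: 0.0455
gripper_force: 30.0
clock: 31.82
tool_pos: [0.4983, -0.0428, 0.2242]
orientation: [-179.9, 0.9, 18.6]
force: [-17.9, -3.3, 5.5]
opening: 0.0456
gripper_force: 30.0
tilt,h,dx [-1.83391e+01  3.03000e-02 -1.33000e-02] [0.02] tool [ 0.4983 -0.0428  0.2242] 18.61
```

```bash
python3 -m creep '[[[0.01,0,0,0,0],[0.01,0,0,0,0],[0,0,0,0,0],[0,0,0,0,0]]]' && python3 -m creep '[[[0.01,0,0,0,0],[0.01,0,0,0,0],[0,0,0,0,0],[0,0,0,0,0]]]'; python3 -c "
from fith2 import *
run(views='s')"
```

```text
clock: 32.25
tool_pos: [0.501, -0.0421, 0.2239]
orientation: [-179.9, 1.1, 18.6]
force: [-22.2, -6.2, 7.8]
opening: 0.0457
gripper_force: 30.0
clock: 32.58
tool_pos: [0.5038, -0.0412, 0.2236]
orientation: [-179.9, 1.2, 18.6]
force: [-25.0, -5.7, 9.3]
opening: 0.0459
gripper_force: 30.1
tilt,h,dx [-13.0397   0.0311  -0.0154] [0.021] tool [ 0.5038 -0.0412  0.2236] 18.57
```

```bash
python3 -m creep '[[[0,0,0.01,0,0],[0,0,0.01,0,0],[0,0,0,0,0],[0,0,0,0,0]]]' && python3 -m creep '[[[0,0,0.009,0,0],[0,0,0.006,0,0],[0,0,0,0,0],[0,0,0,0,0]]]'; python3 -c "
from fith2 import *
run(views='s')"
```

```text
clock: 33.02
tool_pos: [0.5061, -0.0403, 0.2212]
orientation: [-179.9, 0.8, 18.7]
force: [-20.6, -3.5, 16.3]
opening: 0.0459
gripper_force: 30.1
clock: 33.35
tool_pos: [0.5074, -0.0398, 0.2195]
orientation: [-180.0, 0.6, 18.7]
force: [-20.1, -2.0, 22.0]
opening: 0.0459
gripper_force: 30.1
tilt,h,dx [-9.9417  0.0294 -0.0165] [0.032] tool [ 0.5074 -0.0398  0.2195] 18.7
```

```bash
python3 -m creep '[[[0,0,0,0,0.8],[0,0,0,0,0.8],[0,0,0,0,0.8],[0,0,0,0,0.8],[0,0,0,0,0.8]]]'; python3 -c "
from fith2 import *
run(views='s')
run(views='s',bounds=((-30,20),(.02,.08),(-.04,.03)))"
```

```text
clock: 33.87
tool_pos: [0.512, -0.0383, 0.2196]
orientation: [180.0, -0.0, 18.8]
force: [-0.2, -0.1, 0.6]
opening: 0.0692
gripper_force: 0.0
tilt,h,dx [-10.8619   0.0258  -0.0233] [0.072] tool [ 0.512  -0.0383  0.2196] 18.75
tilt,h,dx [-10.902    0.0255  -0.0232] [0.058] tool [ 0.5118 -0.0383  0.2195] 18.75
```

```bash
python3 -m creep '[[[0.03,0,0,0,0.9],[0.03,0,0,0,0.9],[0.03,0,0,0,0.9],[0,0,0,0,0.9],[0,0,0,0,0.9]]]'; python3 -c "
from fith2 import *
run(views='s',bounds=((-40,20),(.02,.08),(-.07,.03)))"
```

```text
clock: 34.48
tool_pos: [0.529, -0.0324, 0.2194]
orientation: [-180.0, 0.0, 18.8]
force: [-1.4, -0.1, -0.1]
opening: 0.0788
gripper_force: 0.0
tilt,h,dx [ 0.2653  0.0284 -0.0383] [0.224] tool [ 0.529  -0.0324  0.2194] 18.75
```

```bash
python3 -m creep '[[[0,0,-0.15,0,1],[0,0,-0.15,0,1],[0,0,-0.2,0,1],[0,0,-0.2,0,1],[0,0,-0.2,0,1],[0,0,0,0,1],[0,0,0,0,1]]]'; cat > st.py <<'E'
from h import *
from scipy.optimize import differential_evolution
tc=np.array([.5295,-.032]);t=np.radians(18.7);ex=np.array([np.cos(t),np.sin(t)]);ey=np.array([-ex[1],ex[0]])
def asc(a,x0,x1,y0,y1,dx,dy):
    hsv=cv2.cvtColor(a["frame"],cv2.COLOR_RGB2HSV)
    for v in range(y0,y1,dy): print(v,"".join("B" if 103<=h<=130 and p>110 and b>35 else "P" if 130<h<150 and p>90 else "G" if 35<=h<=50 and p>120 else "O" if 3<h<=18 and p>215 and b>110 else "W" if p<40 and b>140 else "." for h,p,b in hsv[v,x0:x1:dx]))
def case(a,b,n):
    hsv=cv2.cvtColor(a["frame"],cv2.COLOR_RGB2HSV)
    m=cv2.inRange(hsv,(103,110,35),(130,255,255))>0
    uv=proj(a,b,[*(tc-.04*ex),.06])[0].astype(int);w=90 if n=="w" else 45
    K=np.zeros_like(m);K[max(0,uv[1]-w):uv[1]+w,max(0,uv[0]-w):uv[0]+w]=1;m&=K
    m=cv2.morphologyEx(m.astype(np.uint8),cv2.MORPH_CLOSE,np.ones((3,3)))>0
    occ=((hsv[:,:,1]<75)|(hsv[:,:,2]<30)|((hsv[:,:,0]>=33)&(hsv[:,:,0]<=52)&(hsv[:,:,1]>120))|((hsv[:,:,0]>1)&(hsv[:,:,0]<=19)&(hsv[:,:,1]>215)&(hsv[:,:,2]>60)))
    occ=cv2.dilate(occ.astype(np.uint8),np.ones((3,3)))>0
    return a,b,m,occ&~m
if __name__=="__main__":
    s,c,o=wrist();S=snapshot("side");cs=cam(S);T=snapshot("top");ct=cam(T)
    print(np.round(o["tool_pos"],4),np.round(o["orientation"],2))
    V=[case(s,c,"w"),case(S,cs,"s"),case(T,ct,"t")];print([v[2].sum() for v in V])
    def f(p,full=False,VV=V):
        R=Ro.from_euler("yz",[p[0],p[4]],degrees=True).as_matrix()
        P=box(.018,.046,.095)@R.T+[*(tc+p[1]*ex+p[2]*ey),p[3]];r=[]
        for a,b,m,ig in VV:
            i=np.zeros((384,512),np.uint8);cv2.fillConvexPoly(i,np.round(cv2.convexHull(proj(a,b,P).astype(np.float32))[:,0]*16).astype(np.int32),1,shift=4);i=i>0
            r.append(((m^i)&~ig).sum()/max(m.sum(),1))
        return r if full else sum(r)
    VV=[v for v in V if v[2].sum()>60]
    for W in(VV,V[:2]):
        r=differential_evolution(lambda p:f(p,VV=W),((-35,25),(-.065,-.02),(-.008,.008),(0,.08),(8,30)),seed=1,maxiter=80,popsize=15)
        print("tilt,along,lat,z,yaw",np.round(r.x,4),np.round(f(r.x,True,W),3))
    uv=proj(S,cs,[*(tc-.02*ex),.06])[0].astype(int);asc(S,uv[0]-40,uv[0]+60,uv[1]-34,uv[1]+60,2,3)
    asc(s,190,330,60,260,4,7)
E
python3 st.py; python3 ck.py
```

```text
clock: 35.17
tool_pos: [0.5287, -0.0327, 0.4025]
orientation: [180.0, -0.3, 18.7]
force: [-0.2, -0.4, -1.6]
opening: 0.0875
gripper_force: 0.0
[ 0.5287 -0.0327  0.4025] [179.99  -0.33  18.74]
[np.int64(825), np.int64(476), np.int64(232)]
tilt,along,lat,z,yaw [-2.09400e+00 -3.62000e-02  2.00000e-04  0.00000e+00  1.88046e+01] [0.033 0.09  0.194]
tilt,along,lat,z,yaw [-4.55110e+00 -3.11000e-02  3.00000e-04  6.00000e-04  2.00928e+01] [0.015 0.074]
168 WWWWWWWWWWWWWWWWWW................................
171 WWWWWWWWWWWWWW....................................
174 WWWWWWW.W.........................................
177 WWW.W.............................................
180 P..........................WW.....................
183 PP.....................WWWWWWWWW..................
186 PP.....................WWWWWWWWWW.................
189 P............BBBBP.OOO.WWWWWWWWW..................
192 PP..........PBBBBBP.O.....WWWWWW..................
195 PP...........BBBBBBBB.OO....WWWW..................
198 PP...........BBBBBBBBB.OOOO.WWWW..................
201 PP...........BBBBBBBBB.OOOO.WWWW.GG........
[... 1766 characters left out ...]
OG.............
179 ...........OOOOOOOOOOG.............
186 ...........OOOOOOOOOOG.............
193 ...........OOOOOOOOOOG.............
200 ............OOOOOOOOOG.............
207 ...........BBBBBBBBBBG.............
214 ...........BBBBBBBBBB..............
221 ...........BBBBBBBBBB..............
228 ...................................
235 ...................................
242 ...................................
249 ...................................
256 ...................................
w chalk_box along -11.4 lat 1.2 yaw 19.7511 res 0.193
w tin along 28.5 lat 1.0 yaw 11.2806 res 0.036
s chalk_box along 20.1 lat 18.5 yaw -23.2209 res 0.402
s tin along 51.5 lat 18.7 yaw -17.3492 res 0.312
```

```bash
python3 -m creep '[[[-0.15,0,0,0,1],[-0.15,0,0,0,1],[-0.1,0,0,0,1],[0,0,0,0,1],[0,0,0,0,1]]]'; cat > st2.py <<'E'
from st import *
s,c,o=wrist();S=snapshot("side");cs=cam(S)
print(np.round(o["tool_pos"],4))
V=[case(s,c,"w"),case(S,cs,"s")];print([v[2].sum() for v in V])
def f(p,full=False,VV=V):
    R=Ro.from_euler("yz",[p[0],18.7],degrees=True).as_matrix()
    P=box(.018,.046,.095)@R.T+[*(tc+p[1]*ex+p[2]*ey),p[3]];r=[]
    for a,b,m,ig in VV:
        i=np.zeros((384,512),np.uint8);cv2.fillConvexPoly(i,np.round(cv2.convexHull(proj(a,b,P).astype(np.float32))[:,0]*16).astype(np.int32),1,shift=4);i=i>0
        r.append(((m^i)&~ig).sum()/max(m.sum(),1))
    return r if full else sum(r)
for z in(.004,.008,.014,.02):
    r=differential_evolution(lambda p:f((*p,z)),((-20,15),(-.06,-.02),(-.008,.008)),seed=1,maxiter=50,popsize=12)
    print(z,"tilt,along,lat",np.round(r.x,4),np.round(f((*r.x,z),True),3))
asc(s,170,340,30,260,4,6)
for q,pts,off in(("chalk_box",box(.034,.046,.075),-.0115),):
    for z in(.004,.01): print(np.round(proj(s,c,[[*(tc+(off+x)*ex+y*ey),z+.075] for x in(-.017,.017) for y in(-.023,.023)])).tolist())
E
python3 st2.py
```

```text
clock: 36.03
tool_pos: [0.4523, -0.0586, 0.4]
orientation: [180.0, -0.1, 18.7]
force: [0.9, 0.6, -0.5]
opening: 0.0878
gripper_force: 0.0
[ 0.4523 -0.0586  0.4   ]
[np.int64(841), np.int64(474)]
0.004 tilt,along,lat [-1.2778e+00 -3.5100e-02 -1.0000e-03] [0.025 0.105]
0.008 tilt,along,lat [-1.2657e+00 -3.4900e-02 -1.0000e-03] [0.026 0.146]
0.014 tilt,along,lat [-0.5881 -0.0348 -0.    ] [0.027 0.224]
0.02 tilt,along,lat [-0.2901 -0.0354 -0.0003] [0.043 0.304]
30 ...........................................
36 ...........................................
42 ...........................................
48 ...........................................
54 ..................WWWWWW...................
60 ...............G.WWWWWWWWWGG...............
66 ...............GWWWWWWWWWW.G...............
72 ................WWWWWWWWWWWG...............
78 ...............GWWWWWWWWWWWG...............
84 ...............GWWWWWWWWWWGG...............
90 ...............GGWWWWWWWW.GG...............
96 ...............GGGWWWWWWGGGG...............
102 ...............G...........G...............
108 ...............G......
[... 647 characters left out ...]
92 ...........................................
198 ...........................................
204 ...........................................
210 ...........................................
216 ...........................................
222 ...........................................
228 W........................................WW
234 ..........................................W
240 ...........................................
246 ...........................................
252 ...........................................
258 ...........................................
[[274.0, 132.0], [232.0, 132.0], [275.0, 99.0], [231.0, 99.0]]
[[274.0, 132.0], [231.0, 132.0], [275.0, 99.0], [230.0, 99.0]]
```

```bash
python3 -m creep '[[[0.112,0,0,0,0],[0.112,0,0,0,0],[0,0,0.15,0,0],[0,0,0.15,0,0],[0,0,0.15,0,0],[0,0,0.12,0,0],[0,0,0,0,0],[0,0,0,0,0]]]'&& python3 -m creep '[[[0,0,0.01,0,0],[0,0,0.01,0,0],[0,0,0,0,0],[0,0,0,0,0]]]'&& python3 -m creep '[[[0,0,0.01,0,0],[0,0,0,0,0],[0,0,0,0,0]]]'
```

```text
clock: 36.8
tool_pos: [0.4958, -0.0438, 0.2846]
orientation: [180.0, 0.2, 18.8]
force: [0.7, 0.0, 0.6]
opening: 0.0395
gripper_force: 0.0
clock: 37.13
tool_pos: [0.4956, -0.0439, 0.2826]
orientation: [180.0, -0.1, 18.8]
force: [0.1, 0.2, -0.3]
opening: 0.0131
gripper_force: 0.0
clock: 37.38
tool_pos: [0.4952, -0.0439, 0.2798]
orientation: [180.0, -0.0, 18.7]
force: [0.0, -0.5, 1.0]
opening: 0.001
gripper_force: 0.0
```

```bash
python3 -m creep '[[[0,0,0.006,0,0],[0,0,0,0,0],[0,0,0,0,0]]]'&& python3 -m creep '[[[0,0,0.006,0,0],[0,0,0,0,0],[0,0,0,0,0]]]'&& python3 -m creep '[[[0,0,0.006,0,0],[0,0,0,0,0],[0,0,0,0,0]]]'&& python3 -m creep '[[[0,0,0.006,0,0],[0,0,0,0,0],[0,0,0,0,0]]]'
```

```text
clock: 37.63
tool_pos: [0.4953, -0.0439, 0.2783]
orientation: [180.0, 0.0, 18.7]
force: [0.1, -0.2, -0.6]
opening: 0.0003
gripper_force: 0.0
clock: 37.88
tool_pos: [0.4955, -0.0439, 0.2774]
orientation: [180.0, -0.0, 18.8]
force: [-0.4, -0.6, 2.6]
opening: 0.0005
gripper_force: 1.6
clock: 38.13
tool_pos: [0.4961, -0.0438, 0.2774]
orientation: [180.0, -0.2, 18.8]
force: [-2.7, 0.9, 11.5]
opening: 0.0006
gripper_force: 5.9
clock: 38.38
tool_pos: [0.4965, -0.0437, 0.2773]
orientation: [179.9, -0.2, 18.8]
force: [-3.3, 0.9, 20.9]
opening: 0.0005
gripper_force: 10.7
```

The blue case's top reads 0.099 m, so its foot is on the tray floor. Probing the chalk box next.

```bash
python3 -m creep '[[[0,0,-0.05,0,0],[0,0,-0.05,0,0],[0.13,0,0,0,0],[0,0,0,0,0],[0,0,0.08,0,0],[0,0,0.08,0,0],[0,0,0,0,0],[0,0,0,0,0]]]'&& python3 -m creep '[[[0,0,0.006,0,0],[0,0,0,0,0],[0,0,0,0,0]]]'&& python3 -m creep '[[[0,0,0.006,0,0],[0,0,0,0,0],[0,0,0,0,0]]]'
```

```text
clock: 39.05
tool_pos: [0.5197, -0.0357, 0.2624]
orientation: [180.0, 0.1, 18.7]
force: [0.4, 0.1, 0.0]
opening: 0.0004
gripper_force: 0.0
clock: 39.3
tool_pos: [0.5201, -0.0355, 0.2624]
orientation: [180.0, -0.1, 18.7]
force: [0.3, -0.3, -0.2]
opening: 0.0006
gripper_force: 0.0
clock: 39.55
tool_pos: [0.5199, -0.0356, 0.2606]
orientation: [-180.0, -0.0, 18.7]
force: [-0.2, -0.1, -0.4]
opening: 0.0006
gripper_force: 0.0
```

```bash
python3 -m creep '[[[0,0,0.007,0,0],[0,0,0,0,0],[0,0,0,0,0]]]'&& python3 -m creep '[[[0,0,0.007,0,0],[0,0,0,0,0],[0,0,0,0,0]]]'&& python3 -m creep '[[[0,0,0.007,0,0],[0,0,0,0,0],[0,0,0,0,0]]]'
```

```text
clock: 39.8
tool_pos: [0.5198, -0.0356, 0.2589]
orientation: [-180.0, 0.0, 18.7]
force: [-0.1, 0.7, 0.3]
opening: 0.0004
gripper_force: 0.0
clock: 40.05
tool_pos: [0.5199, -0.0356, 0.2575]
orientation: [-180.0, 0.0, 18.7]
force: [0.4, -0.8, 0.6]
opening: 0.0004
gripper_force: 0.0
clock: 40.3
tool_pos: [0.5202, -0.0355, 0.2574]
orientation: [180.0, -0.1, 18.8]
force: [-4.0, 0.4, 11.2]
opening: 0.0004
gripper_force: 5.9
```

The chalk box's top reads 0.079 m, so it is down too. Retreating for a final check of the others.

```bash
python3 -m creep '[[[0,0,-0.1,0,1],[0,0,-0.2,0,1],[0,0,-0.2,0,1],[0,0,-0.2,0,1],[-0.2,0,0,0,1],[0,0,0,0,1],[0,0,0,0,1]]]'; python3 st2.py | head -6; python3 - <<'E'
from h import *
A=cv2.imread("pics/top.png")[:,:,::-1].astype(int);T=snapshot("top");B=T["frame"].astype(int)
d=np.abs(A-B).max(2)
for n,(u,v) in dict(yellow=(146,183),white=(148,210),pot=(300,107),star=(382,147),purple=(220,250),turq=(360,275),small=(402,242)).items():
    print(n,d[v-12:v+12,u-12:u+12].mean().round(1))
s,c,o=wrist();tc=np.array([.5295,-.032]);ex=np.array([.9472,.3206])
for m in nets.masks_of(s,"tin")[:2]: f=fit(s,c,m["region"],cyl(.023,.08),[*(tc+.028*ex),0],z=.004);print(f,(f[0][:2]-tc)@ex)
E
```

```text
clock: 40.88
tool_pos: [0.4806, -0.0489, 0.3974]
orientation: [-180.0, -0.1, 18.7]
force: [0.4, -0.2, 1.1]
opening: 0.0418
gripper_force: 0.0
[ 0.4806 -0.0489  0.3974]
[np.int64(847), np.int64(475)]
0.004 tilt,along,lat [ 3.1899e+00 -4.1900e-02 -2.0000e-04] [0.025 0.122]
0.008 tilt,along,lat [ 5.1061e+00 -4.4100e-02 -1.2000e-03] [0.032 0.168]
0.014 tilt,along,lat [ 6.1581e+00 -4.3900e-02 -8.0000e-04] [0.027 0.238]
0.02 tilt,along,lat [ 6.9965e+00 -4.4000e-02 -1.0000e-03] [0.033 0.328]
yellow 86.8
white 108.1
pot 78.8
star 1.7
purple 29.3
turq 43.9
small 54.6
(array([ 0.556, -0.023,  0.   ]), np.float64(1.0)) 0.027986200000000076
(array([ 0.556, -0.023,  0.   ]), np.float64(1.0)) 0.027986200000000076
```

```bash
python3 - <<'E'
from h import *
A=cv2.imread("pics/side.png")[:,:,::-1].astype(int);S=snapshot("side");B=S["frame"].astype(int)
d=np.abs(A-B).max(2)
for n,(u,v) in dict(yellow=(212,143),white=(194,150),pot=(334,198),star=(360,271),purple=(186,197),turq=(216,281),small=(270,308),tin=(237,202)).items(): print(n,d[v-8:v+8,u-8:u+8].mean().round(1),A[v,u],B[v,u])
for q in("yellow_case","white_case","pot"): print(q,[(np.round(x["uv"]).tolist(),round(x["confidence"],2)) for x in nets.landmark_of(S,q)][:2])
from st import asc
asc(S,170,270,120,240,2,4)
E
```

```text
yellow 55.9 [194 148   0] [201 150   0]
white 11.6 [189 175 167] [203 191 179]
pot 11.1 [168  91  54] [180  98  64]
star 12.6 [208  54 128] [221  60 134]
purple 9.1 [ 95  42 124] [105  45 132]
turq 16.1 [  0 129 121] [  4 137 132]
small 29.9 [194  85   0] [212  94   1]
tin 145.8 [166 156 157] [247 112  12]
yellow_case []
white_case [([205.0, 163.0], 0.64)]
pot [([334.0, 216.0], 0.78)]
120 ...............WWWWW.......................W.WW...
124 ...............WW.....................WWWWWWWWW...
128 ................W...............WWWWWWWWWWWWW.....
132 ................WW..............WWW..WWWW.........
136 ................WW...........WWWWW.WW.............
140 ......WWWWW......W..........WWWWWWW...............
144 ........WWWW..................WWWWWWWW............
148 ..........WWWW......W......W..WWWWWWW.W...........
152 ..........WWWWWWW....WW.....WWWWWWWWWWWWW.........
156 .....WW....WWWWWWWWWWWW.W....WWWWWWWWWWWWWW.......
160 .......WW..WWWWWWWWWWWWWWWW.WWWWWWWWWWWWW.........
164 .........WWWWWWWWWWWWWWWWWWWWWWWWWW...............
168 ......WWWWWWWWWWWWWWWWWWWWWWW...................
[... 237 characters left out ...]
PP.............BBP......WWWWWWWWW.......
192 ...PPPPPPPPPP..........PBBBBBB.......WWWWWW.......
196 ....PPPPPPPPP...........BBBBBBBBP....O.WWW........
200 ....PPPPPPPPP...........BBBBBBBBP.OOOO.WWWWGG.....
204 ....PPPPPPPPP...........BBBBBBBBB.OOOO.WWWW.GGG...
208 ....PPPPPPPPP...........BBBBBBBBB.OOOO.WW.GGGGG...
212 .....PPPPPPPP.........GGBBBBBBBBB.O..W.GGGGGGGG...
216 ......................GGG.BBBBBBBWW.GGGGGGGGGG....
220 ......................GGGGGG..BB.GGGGGGGGGG.......
224 ......................GGGGGGGGGGGGGGGGGG..........
228 ........................GGGGGGGGGGGGG.............
232 ............................GGGGGG................
236 ..................................................
```

```bash
python3 -c "
from plant import workorder
print(workorder.close_job())"
```

```text
the job is handed in; nothing more can be done
None
```

The job is handed in at about 41 s: the tin, chalk box and blue case stand upright side by side in the lime tray. Probed top heights put the chalk box and blue case on the tray floor; the tin was not probed. In the last side view the pot, star mold, white and yellow cases looked unmoved, though the gripper partly hid the yellow one.

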